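# Ready the autosampler: slide its beakers into their stops, load the rack

## Task

Get the autosampler ready for a run. Slide the two open beakers along its deck, never lifting or tipping them because open vessels are not lifted over this deck, fully into the horseshoe stops: the larger beaker into the larger stop and the smaller beaker into the smaller stop. Turn the vial rack end for end so that its slotted nose leads, keep it level, and slide it under the lane's rails fully home against the locating key; leave the capped vial on the deck and the amber bottle and timer beside the sampler where they stand.

Things in the scene. Friction and masses are not known exactly. Their poses are not given: they have to be found in the camera images.
- sampler: Autosampler, fixed: flat slippery grey PTFE-coated deck (friction about 0.12) 300 mm (x) by 370 mm (y), top 22 mm above the worktop. Origin under the deck's centre at worktop level; x points to its back, y to its left, z up. Behind the deck, x = 150 to 224 mm, a white housing of full width, 104 mm high; on its left end (x = 198, y = 46 to 165 mm) a parked needle arm on a column, 196 mm high.
- lane_home (a point): Point on the deck's top in the rack's lane, with the sampler's axes (45, -118, 22 mm in its frame): the rack's origin lies here when fully home. The lane runs along x between two aluminium rails (from 45 mm before to 77 mm beyond this point), 59 mm apart inside, 71 mm outside, 10.5 mm high; their lips overhang the lane by 4.5 mm, 7 mm above the deck, so nothing drops in from above.
- lane_mouth (a point): Point on the deck's top on the lane's centre line at the front of the rails, 61 mm before lane_home. From here the rails' ends, without lips, narrow over 16 mm from about 76 to 59 mm apart (88 mm outside at the front).
- lane_key (a point): Front tip of the locating key on the deck's top, 50 mm beyond lane_home: a dark steel block 12 mm wide, 26 mm high and 29 mm long on the lane's centre line. The rack's slot goes over it and bottoms on this tip when the rack is home.
- stop_large: Larger horseshoe stop, fixed on the deck: 144 degree arc of bent 8 mm steel rod, inner radius 35 mm, its top 13 mm above the deck, behind a marked disc. Origin at the disc's centre on the deck's top: the beaker's centre belongs here. It opens toward its own -x (the front); the rod ends lie at x = 12, y = +-37 mm. The two stops may have changed places.
- stop_small: Smaller horseshoe stop, as the larger one but with inner radius 29 mm, the rod ends at x = 10, y = +-31 mm. Origin at its disc's centre on the deck's top; opens toward its own -x.
- wash_post: White needle wash post, fixed upright on the deck in front of and between the stops: radius 14 mm at the foot, 12 mm at the head, 74 mm high. Origin at the centre of its underside on the deck's top.
- beaker_large: Larger clear open beaker, straight-sided, 64 mm across and 82 mm high, 0.06 to 0.13 kg, standing loose on the deck. Origin at the centre of its underside, z up. It may stand in front of the lane or in front of the middle of the deck.
- beaker_small: Smaller clear open beaker, 52 mm across and 65 mm high, 0.04 to 0.08 kg, standing loose on the deck. Origin at the centre of its underside, z up.
- rack: Grey vial rack right of the sampler, nose toward the robot. Origin: centre of its underside; its x points to the nose. Foot 56 mm wide, 4 mm thick; body 46 mm wide (y), 44 mm high, x = -64 to 70 mm, to be gripped across; white-capped fixed vials up to 59 mm. At the -x end a black plate 70 mm wide, 46 mm high, too wide for the rails, with a loop handle to x = -87 mm. Under 0.35 kg.
- rack_nose (a point): Middle of the lower edge of the rack's nose, 70 mm from the rack's origin along its x. The nose has a central slot 16 mm wide, 20 mm deep and 38 mm high that fits over the locating key.
- vial: Bystander: closed blue-capped vial, 42 mm across, 82 mm high, standing loose on the deck's front left. Origin at the centre of its underside.
- amber_bottle: Bystander: amber bottle, 56 mm across, 124 mm high, standing loose on the worktop right of the sampler, beyond the rack. Origin at the centre of its underside.
- bench_timer: Bystander: bench timer, 64 x 64 x 19 mm, lying loose on the worktop left of the sampler. Origin at the centre of its underside.
There are look-alikes about, which are no part of the job. What is shaped like the beaker_small but black or green is not meant.

How it is judged:
By the outcome, as a careful person would: the job done as asked, in the order asked, and still so for the second after the job is handed in, with the robot touching nothing.
It also fails if it takes over 72 s, if anything falls off the work surface, if the arm or the gripper's body presses on something with over 40 N, if the wrist force passes 120 N, or if a joint passes its speed limit or range.

## Robot

A 7-joint arm with a two-finger parallel gripper is mounted at the origin on a cart in front of the work surface, level with it; the furniture and walls round the work are solid. World frame = base frame: x ahead of the robot, y to its left, z up, the work surface at z = 0. Lengths are in m, angles in rad, forces in N, time in s.
With the tool pointing down it reaches from about 0.425 to 0.925 m from the base axis. Payload 6.8 kg.
Tool frame: the origin (TCP) lies between the finger pads; the fingertips stand 11 mm ahead of it and the grasp point (between the pads) lies 8 mm behind it; z points along the fingers, y is the line along which they close (so a half turn about z gives the same grasp; the last joint's range is limited). The gripper opens to 85 mm and grips with 20 to 120 N. Pads are 22 mm wide; open, the fingers measure 114 mm over their backs; the gripper's body (76 mm by 85 mm) begins 54 mm behind the grasp point. The pads swing forward as they close: fully open they stand 13 mm farther back than shut.
Start: joints at [1.227, 0.477, 0.022, 1.555, -0.011, 1.109, -0.083], TCP at [0.158, -0.656, 0.242] pointing down, gripper open.
Joint ranges: [-2.96, 2.96], [-0.34, 2.1], [-1.41, 1.46], [0.24, 2.44], [-1.37, 4.51], [0.17, 1.92], [-2.96, 2.96]. Speed limits (rad/s): [2.39, 2.39, 3.14, 3.14, 3.14, 3.14, 3.14].

## Interface

Orientations are given as a rotation vector (axis times angle).
In Python, from bench import r gives the robot as it stands.
- The arm moves only by the tool send_rows, never from a script. Its argument "deltas" is a list of rows, each an object of numbers: "dx", "dy", "dz": the shift along the world's x, y, z in mm; "rx", "ry", "rz": the turn, a rotation vector about the world's x, y, z in degrees. A call has 1 to 5 rows; each row is the pose to reach, as a shift and turn from the pose commanded when the call began; what a row does not reach only later rows make up. A row lasts 1/12 s, in which the tool goes at most 41.7 mm and 7.16 degrees, less where a joint would pass 70% of its speed; a pose out of reach is approached as far as the arm can. A call with a gripper value outside its range is refused whole. "jaw" is the finger opening in mm, from 0 to 85.4, set as the call begins (left out, the last holds). The fingers move at their own pace and stop on an object; "newtons" is the grip in N (left out, the last holds). Time passes only in rows, so rows that repeat a pose let the fingers close. It gives the time, the measured TCP pose, the force, the opening and the grip force at its end, in the units of the state.
- r.get_obs(): the state, without advancing time (a new reading comes with each control period).
- r.grab_frame(name): name is "side" or "top"; returns a dict with "frame" (384x512x3 uint8, blue, green, red), "z_map" (384x512 float32, m along the optical axis (not along the pixel's ray), 0 where there is no reading), "vertical_fov" (degrees; the focal length in pixels is half the picture's height over the tangent of half this angle, whatever the lens; pixels are square), "cx", "cy" (the principal point, pixels), "xyz" and "orientation" of the camera in the world. Camera axes: x right, y down, z forward; pixel columns grow to the right and rows downward; lengths in m; the calibration is good to about 2 mm. A picture is of the moment at which its call begins.
- r.hand_in(): hands the job in; it is judged then, once.
The state is a dict: "clock": time; "joints": joint angles; "qvel": joint speeds; "tau": joint torques, N m; "tcp_pos": TCP position; "orientation": TCP orientation; "contact_force": force on the tool from outside, world axes, zero at the start; "moment": the same for the moment, N m; "grip_width": finger opening in m; "gripper_force": force on a finger pad.
Only numpy, scipy, OpenCV 4.12 (cv2) and the standard library are available. Lean on these libraries where they do the work, as an engineer would, in place of code of your own. Each camera call takes 0.05 s, during which the arm holds its last target. There are 200 camera calls.

## Working session

There is one attempt and no reset: what is moved stays moved. The work goes in short steps, Python scripts to look and compute and a tool call to move; the robot and the scene stay as the last step left them, time stands still between calls to the robot, and variables do not carry over. Pictures are saved under pics/ and viewed, at most 10 in all, crops included, and the job is handed in when it is done.

Besides the shell and the picture viewer there is one more tool, called after "Call:" as a command line: name --argument value ..., lists and objects as JSON in quotes. send_rows: Moves the arm, as the interface text tells. Its arguments: {"type":"object","properties":{"deltas":{"type":"array","items":{"type":"object","properties":{"dx":{"type":"number"},"dy":{"type":"number"},"dz":{"type":"number"},"rx":{"type":"number"},"ry":{"type":"number"},"rz":{"type":"number"}}}},"jaw":{"type":"number"},"newtons":{"type":"number"}},"required":["deltas"]}

```bash
ls; mkdir -p pics
cat > h.py <<'E'
import numpy as np, cv2
from bench import r
from scipy.spatial.transform import Rotation as R
def grab(name):
    f=r.grab_frame(name); o=np.array(f["orientation"],float)
    M=R.from_rotvec(o).as_matrix() if o.shape==(3,) else (o if o.shape==(3,3) else R.from_quat(o).as_matrix())
    f["M"]=M; f["f"]=f["frame"].shape[0]/2/np.tan(np.radians(f["vertical_fov"])/2)
    return f
def cloud(f):
    z=f["z_map"]; v,u=np.indices(z.shape)
    P=np.stack([(u-f["cx"])/f["f"]*z,(v-f["cy"])/f["f"]*z,z],-1)@f["M"].T+np.array(f["xyz"])
    P[z<=0]=np.nan
    return P
def onplane(f,u,v,h):
    d=f["M"]@np.array([(u-f["cx"])/f["f"],(v-f["cy"])/f["f"],1]); c=np.array(f["xyz"])
    return c+d*(h-c[2])/d[2]
E
python3 - <<'E'
from h import *
for n in ("top","side"):
    f=grab(n); print(n,f["xyz"],f["orientation"],f["vertical_fov"],f["cx"],f["cy"]); print(f["M"])
    cv2.imwrite(f"pics/{n}0.png",cv2.resize(f["frame"],(800,600),interpolation=cv2.INTER_CUBIC))
    np.savez(f"{n}0.npz",P=cloud(f),fr=f["frame"])
print(r.get_obs())
E
```

```text
pics
top [ 0.38263058 -0.03964387  1.28704331] [-2.16671571  2.16345547 -0.13144685] 51.29876759542023 252.56070195679524 188.72808523353754
[[ 0.0011408  -0.99339107  0.11477313]
 [-0.99997925 -0.00186087 -0.00616689]
 [ 0.00633971 -0.11476372 -0.99337259]]
side [0.16578878 0.87448023 0.81165731] [-0.55562662  2.62783036 -1.2733052 ] 47.76872289126902 252.87444523966977 198.37660330553442
[[-0.91634795 -0.2560413   0.30781374]
 [-0.40025315  0.56623774 -0.72053608]
 [ 0.01019123 -0.78346517 -0.62135212]]
{'clock': 0.1, 'joints': array([ 1.22689675,  0.4777231 ,  0.02234582,  1.55635318, -0.0114598 ,
        1.10930515, -0.08310478]), 'qvel': array([-0.00011972, -0.00137738,  0.00047819, -0.00251333,  0.00147863,
       -0.00043843,  0.0020226 ]), 'tau': array([ 5.58397893e-03, -5.97755563e+01,  1.61407817e+00, -2.81949681e+01,
        1.28724807e-02,  4.99742600e-03, -2.14867833e-05]), 'tcp_pos': array([ 0.15755004, -0.65582282,  0.24141895]), 'orientation': array([-3.11816597e+00, -3.69392027e-01,  5.52137522e-04]), 'contact_force': array([ 0.9636252 , -0.49916068, -0.1270099 ]), 'moment': array([ 0.02853515,  0.02384608, -0.00573541]), 'gripper_force': 0.0, 'grip_width': 0.08531770313247285}
```

View pics/top0.png

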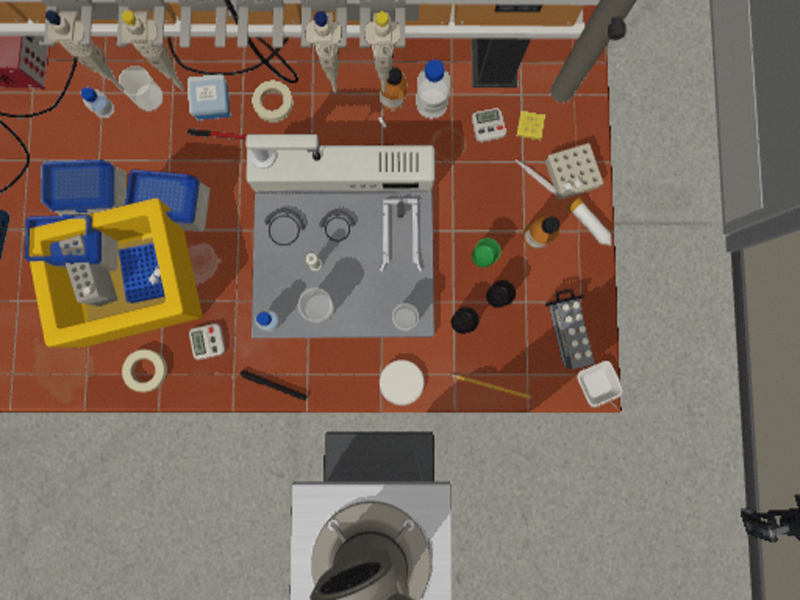

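View pics/side0.png

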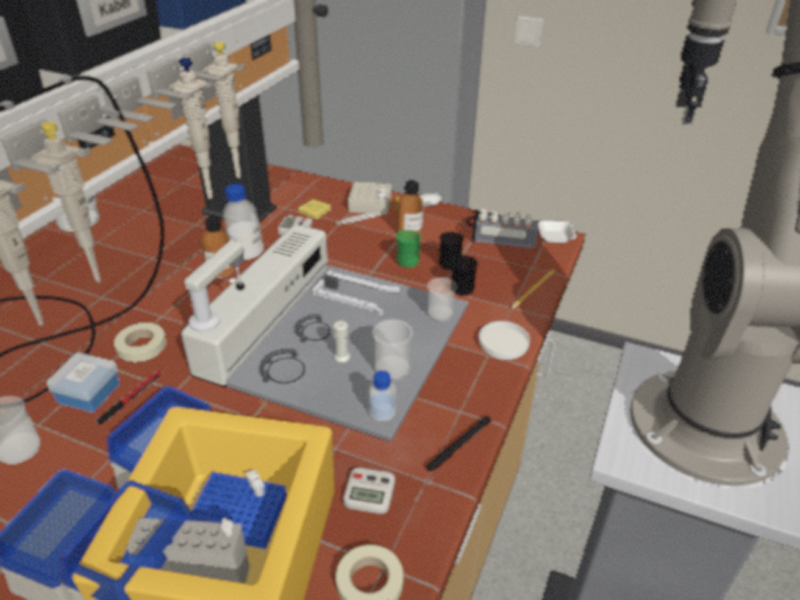

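The top view shows the large stop at (284,228), the small stop at (337,226), the post at (313,262) and the lane at (384–422, 200–270). The large beaker is at (316,304), the small one at (405,316) in front of the lane, the vial at (265,320), and the rack at (570,332) with its handle away from the robot. The side view agrees with this.

```bash
cat > meas.py <<'E'
from h import *
def deck_clusters(P,fr,lo,hi,x0,x1,y0,y1):
    m=(P[...,2]>lo)&(P[...,2]<hi)&(P[...,0]>x0)&(P[...,0]<x1)&(P[...,1]>y0)&(P[...,1]<y1)
    n,l,s,c=cv2.connectedComponentsWithStats(m.astype(np.uint8))
    for i in range(1,n):
        if s[i,4]>=6:
            Q=P[l==i]; print(np.round(s[i]*1.0),"x",Q[:,0].min().round(3),Q[:,0].max().round(3),"y",Q[:,1].min().round(3),Q[:,1].max().round(3),"z",np.median(Q[:,2]).round(3),Q[:,2].max().round(3))
E
python3 - <<'E'
from meas import *
d=np.load("top0.npz");P=d["P"];fr=d["fr"]
f=grab("top")
s=1.5625
for nm,u,v,h in [("dBL",253,192,.022),("dBR",434,192,.022),("dFL",251,336,.022),("dFR",434,336,.022),("stopL",284,228,.022),("stopS",337,226,.022),("beakL rim",316,304,.104),("beakS rim",405,316,.087),("post",313,262,.096)]:
    print(nm,onplane(f,u/s,v/s,h).round(4), P[int(v/s),int(u/s)].round(3))
for lo,hi in ((.027,.05),(.05,.13)):
    print(lo,hi); deck_clusters(P,fr,lo,hi,.3,.75,-.6,.35)
# enlarged crops of stops+lane and rack
a=cv2.resize(fr[115:225,155:285],None,fx=4.6,fy=4.6,interpolation=cv2.INTER_CUBIC)
b=cv2.resize(fr[115:225,285:402],None,fx=2.3,fy=2.3,interpolation=cv2.INTER_CUBIC)
print(a.shape); cv2.imwrite("pics/crop1.png",a)
# rack top points
m=(P[...,2]>.03)&(P[...,2]<.08)&(P[...,0]>.3)&(P[...,0]<.62)&(P[...,1]<-.42)&(P[...,1]>-.6)
Q=P[m]; 
v,u=np.nonzero(m);print(u.min(),u.max(),v.min(),v.max(),len(Q))
E
```

```text
dBL [0.7431 0.2466 0.022 ] [0.751 0.253 0.006]
dBR [ 0.7442 -0.1291  0.022 ] [ 0.755 -0.128 -0.004]
dFL [0.4446 0.2425 0.022 ] [0.446 0.248 0.005]
dFR [ 0.4452 -0.1273  0.022 ] [ 0.446 -0.126  0.003]
stopL [0.6672 0.1807 0.022 ] [0.67  0.183 0.022]
stopS [0.6717 0.0716 0.022 ] [0.674 0.074 0.021]
beakL rim [0.5016 0.1025 0.104 ] [0.511 0.113 0.026]
beakS rim [ 0.4804 -0.0671  0.087 ] [ 0.486 -0.068  0.029]
post [0.5838 0.1105 0.096 ] [0.586 0.112 0.096]
0.027 0.05
[357. 119.  16.   7.  50.] x 0.735 0.75 y -0.432 -0.385 z 0.035 0.05
[128. 120.   4.  19.  42.] x 0.691 0.748 y 0.344 0.35 z 0.036 0.048
[162. 120. 115.   4. 256.] x 0.741 0.749 y -0.122 0.241 z 0.038 0.05
[243. 126.  27.  48. 397.] x 0.577 0.732 y -0.1 -0.017 z 0.034 0.05
[364. 126.  27.  30. 226.] x 0.638 0.732 y -0.489 -0.407 z 0.031 0.039
[169. 134.  26.  13.  94.] x 0.665 0.704 y 0.14 0.221 z 0.035 0.045
[205. 134.  22.  11.  74.] x 0.672 0.705 y 0.038 0.105 z 0.035 0.04
[336. 142.  11.  16.  38.] x 0.63 0.676 y -0.346 -0.314 z 0.04 0.05
[306. 154.  12.  11.  26.] x 0.605 0.637 y -0.253 -0.217 z 0.039 0.048
[303. 159. 
[... 1825 characters left out ...]
.502 y -0.211 -0.162 z 0.065 0.071
[163. 198.  16.  14. 167.] x 0.455 0.494 y 0.183 0.224 z 0.083 0.109
[368. 201.   5.   4.  16.] x 0.478 0.488 y -0.416 -0.404 z 0.058 0.063
[361. 202.   5.   4.  17.] x 0.474 0.484 y -0.395 -0.383 z 0.059 0.066
[370. 208.   5.   5.  17.] x 0.453 0.465 y -0.424 -0.41 z 0.059 0.066
[363. 210.   5.   4.  17.] x 0.45 0.459 y -0.4 -0.389 z 0.059 0.063
[371. 216.   6.   4.  16.] x 0.432 0.441 y -0.427 -0.414 z 0.057 0.062
[365. 218.   5.   4.  17.] x 0.426 0.435 y -0.405 -0.393 z 0.059 0.066
[367. 225.   5.   5.  19.] x 0.401 0.413 y -0.411 -0.399 z 0.059 0.062
[373. 224.   5.   4.  18.] x 0.407 0.417 y -0.43 -0.419 z 0.059 0.065
(506, 598, 3)
372 379 189 234 119
```

View pics/crop1.png

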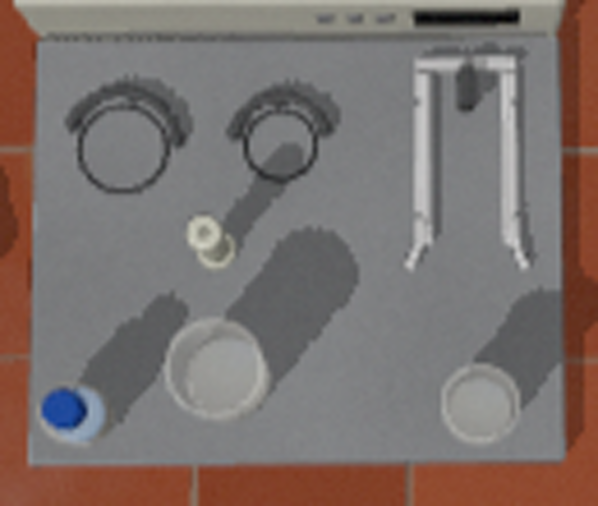

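The enlarged view puts the large disc at (123,148), the small disc at (281,145) and the post head at (205,233). The large rim is at (217,368) and the small rim at (480,403). The rail mouth is at (408..526,268), with the key at (468,65..108).

Run:
```python
from meas import *
f=grab("top")
q=lambda U,V,h:onplane(f,(U+.5)/4.6-.5+155,(V+.5)/4.6-.5+115,h)
for nm,u,v,h in [("dBL",38,40,.022),("dBR",563,38,.022),("dFL",30,464,.022),("dFR",566,460,.022),("discL",123,148,.022),("discS",281,145,.022),("rimL",217,368,.104),("rimS",480,403,.087),("post",205,233,.096),("vial",64,409,.104),
 ("mouthL",408,268,.0325),("mouthR",526,268,.0325),("railLoutBack",414,60,.0325),("railRoutBack",521,60,.0325),("railLoutF",414,230,.0325),("railRoutF",523,230,.0325),("key front bottom",468,108,.048)]:
    print(nm,q(u,v,h).round(4))
# rack: caps pairs and body top edge
P=cloud(f)
m=(P[...,2]>.040)&(P[...,2]<.052)&(P[...,0]>.37)&(P[...,0]<.56)&(P[...,1]<-.34)&(P[...,1]>-.46)
Q=P[m].astype(np.float32); rect=cv2.minAreaRect(Q[:,:2]*1000); print(rect, cv2.boxPoints(rect))
m=(P[...,2]>.054)&(P[...,2]<.075)&(P[...,0]>.37)&(P[...,0]<.56)&(P[...,1]<-.36)&(P[...,1]>-.46)
n,l,s,c=cv2.connectedComponentsWithStats(m.astype(np.uint8))
C=np.array([onplane(f,*c[i],.059)[:2] for i in range(1,n) if s[i,4]>8]); print(C.round(4), C.mean(0))
d=C-C.mean(0);_,_,V=np.linalg.svd(d);print("yaw",np.degrees(np.arctan2(V[0,1],V[0,0])))
e=r.get_obs();print(R.from_rotvec(e["orientation"]).as_matrix().round(3))
cv2.imwrite("pics/rack.png",cv2.resize(f["frame"][175:250,330:400],None,fx=7,fy=7,interpolation=cv2.INTER_CUBIC))
```

```text
dBL [0.7417 0.2435 0.022 ]
dBR [ 0.7443 -0.1266  0.022 ]
dFL [0.4433 0.241  0.022 ]
dFR [ 0.4465 -0.1269  0.022 ]
discL [0.6643 0.182  0.022 ]
discS [0.6668 0.0715 0.022 ]
rimL [0.5014 0.1039 0.104 ]
rimS [ 0.4804 -0.0664  0.087 ]
post [0.5912 0.1141 0.096 ]
vial [0.4747 0.2019 0.104 ]
mouthL [ 0.5782 -0.018   0.0325]
mouthR [ 0.5783 -0.0994  0.0325]
railLoutBack [ 0.7252 -0.0216  0.0325]
railRoutBack [ 0.7254 -0.0964  0.0325]
railLoutF [ 0.6047 -0.0221  0.0325]
railRoutF [ 0.6049 -0.0974  0.0325]
key front bottom [ 0.6872 -0.0591  0.048 ]
((462.6289367675781, -407.53033447265625), (155.67706298828125, 64.98546600341797), 16.299108505249023) [[ 378.79962 -398.18903]
 [ 397.0379  -460.56268]
 [ 546.45825 -416.87164]
 [ 528.22    -354.498  ]]
[[ 0.5072 -0.4043]
 [ 0.5025 -0.384 ]
 [ 0.4824 -0.4097]
 [ 0.4786 -0.3894]
 [ 0.4593 -0.4142]
 [ 0.4549 -0.3937]
 [ 0.4355 -0.4194]
 [ 0.4305 -0.3995]
 [ 0.4066 -0.4045]
 [ 0.4115 -0.4242]] [ 0.45691533 -0.40428971]
yaw -168.19670333460024
[[ 0.972  0.234 -0.   ]
 [ 0.234 -0.972  0.001]
 [-0.    -0.001 -1.   ]]
```

View pics/rack.png

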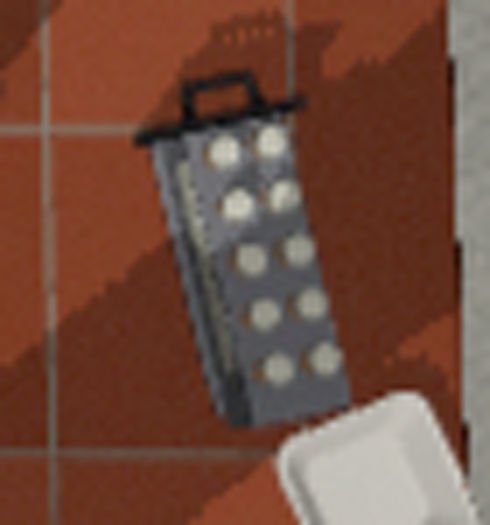

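Call:
send_rows --deltas '[{"dx": 36, "dy": 20, "rz": 7}, {"dx": 72, "dy": 40, "rz": 14}, {"dx": 108, "dy": 60, "rz": 21}, {"dx": 144, "dy": 80, "rz": 28}, {"dx": 180, "dy": 100, "rz": 35}]' --jaw 85 --newtons 20

```text
$.deltas[0]: bad value
```

Call:
send_rows --deltas '[{"dx": 24, "dy": 32, "rz": 7}, {"dx": 48, "dy": 64, "rz": 14}, {"dx": 72, "dy": 96, "rz": 21}, {"dx": 96, "dy": 128, "rz": 28}, {"dx": 120, "dy": 160, "rz": 35}]'

```text
$.deltas[0]: bad value
```

Call:
send_rows --deltas '[{"dx": 8, "dy": 40, "rz": 2}, {"dx": 16, "dy": 80, "rz": 4}, {"dx": 24, "dy": 120, "rz": 6}, {"dx": 34, "dy": 160, "rz": 6}, {"dx": 43, "dy": 200, "rz": 6}]'

```text
$.deltas[0]: bad value
```

Call:
send_rows --deltas '[{"dx": 36, "dy": 20, "dz": 0, "rx": 0, "ry": 0, "rz": 7}, {"dx": 72, "dy": 40, "dz": 0, "rx": 0, "ry": 0, "rz": 14}, {"dx": 108, "dy": 60, "dz": 0, "rx": 0, "ry": 0, "rz": 21}, {"dx": 144, "dy": 80, "dz": 0, "rx": 0, "ry": 0, "rz": 28}, {"dx": 180, "dy": 100, "dz": 0, "rx": 0, "ry": 0, "rz": 35}]' --jaw 85 --newtons 20

```text
clock: 0.62
tcp_pos: [0.3391, -0.5551, 0.2423]
orientation: [-2.861, -1.299, 0.0]
contact_force: [0.2, -0.7, 0.8]
grip_width: 0.0851
gripper_force: 0.0
```

Call:
send_rows --deltas '[{"dx": 24, "dy": 32, "dz": 0, "rx": 0, "ry": 0, "rz": 7}, {"dx": 48, "dy": 64, "dz": 0, "rx": 0, "ry": 0, "rz": 14}, {"dx": 72, "dy": 96, "dz": 0, "rx": 0, "ry": 0, "rz": 21}, {"dx": 96, "dy": 128, "dz": 0, "rx": 0, "ry": 0, "rz": 28}, {"dx": 120, "dy": 160, "dz": 0, "rx": 0, "ry": 0, "rz": 35}]'

```text
clock: 1.03
tcp_pos: [0.4584, -0.3946, 0.2423]
orientation: [-2.337, -2.099, 0.0]
contact_force: [1.0, -1.1, -0.4]
grip_width: 0.0849
gripper_force: 0.0
```

Call:
send_rows --deltas '[{"dx": 8, "dy": 40, "dz": 0, "rx": 0, "ry": 0, "rz": 2}, {"dx": 16, "dy": 80, "dz": 0, "rx": 0, "ry": 0, "rz": 4}, {"dx": 24, "dy": 120, "dz": 0, "rx": 0, "ry": 0, "rz": 6}, {"dx": 34, "dy": 160, "dz": 0, "rx": 0, "ry": 0, "rz": 6}, {"dx": 43, "dy": 199, "dz": 0, "rx": 0, "ry": 0, "rz": 6}]'

```text
clock: 1.45
tcp_pos: [0.5007, -0.1953, 0.2423]
orientation: [2.231, 2.212, -0.0]
contact_force: [0.3, 1.4, 0.1]
grip_width: 0.0854
gripper_force: 0.0
```

Call:
send_rows --deltas '[{"dx": 0, "dy": 40, "dz": 0, "rx": 0, "ry": 0, "rz": 0}, {"dx": 0, "dy": 80, "dz": 0, "rx": 0, "ry": 0, "rz": 0}, {"dx": 0, "dy": 120, "dz": 0, "rx": 0, "ry": 0, "rz": 0}, {"dx": 0, "dy": 160, "dz": 0, "rx": 0, "ry": 0, "rz": 0}, {"dx": 0, "dy": 200, "dz": 0, "rx": 0, "ry": 0, "rz": 0}]'

```text
clock: 1.87
tcp_pos: [0.5002, 0.0044, 0.2424]
orientation: [2.231, 2.211, -0.0]
contact_force: [0.9, 1.0, 0.3]
grip_width: 0.0848
gripper_force: 0.0
```

Call:
send_rows --deltas '[{"dx": 0, "dy": 40, "dz": 0, "rx": 0, "ry": 0, "rz": 0}, {"dx": 0, "dy": 80, "dz": 0, "rx": 0, "ry": 0, "rz": 0}, {"dx": 0, "dy": 100, "dz": -20, "rx": 0, "ry": 0, "rz": 0}, {"dx": 0, "dy": 100, "dz": -60, "rx": 0, "ry": 0, "rz": 0}, {"dx": 0, "dy": 100, "dz": -90, "rx": 0, "ry": 0, "rz": 0}]'

```text
clock: 2.28
tcp_pos: [0.5005, 0.1047, 0.1513]
orientation: [2.227, 2.216, 0.003]
contact_force: [-0.5, -1.3, -0.5]
grip_width: 0.0852
gripper_force: 0.0
```

Call:
send_rows --deltas '[{"dx": 1, "dy": -1, "dz": -20, "rx": 0, "ry": 0, "rz": 0}, {"dx": 1, "dy": -1, "dz": -40, "rx": 0, "ry": 0, "rz": 0}, {"dx": 1, "dy": -1, "dz": -60, "rx": 0, "ry": 0, "rz": 0}, {"dx": 1, "dy": -1, "dz": -80, "rx": 0, "ry": 0, "rz": 0}, {"dx": 1, "dy": -1, "dz": -90, "rx": 0, "ry": 0, "rz": 0}]'

```text
clock: 2.7
tcp_pos: [0.5005, 0.1012, 0.0601]
orientation: [-2.23, -2.211, 0.004]
contact_force: [-0.8, -0.3, -0.4]
grip_width: 0.0852
gripper_force: 0.0
```

Call:
send_rows --deltas '[{"dx": 0, "dy": 0, "dz": 0, "rx": 0, "ry": 0, "rz": 0}, {"dx": 0, "dy": 0, "dz": 0, "rx": 0, "ry": 0, "rz": 0}, {"dx": 0, "dy": 0, "dz": 0, "rx": 0, "ry": 0, "rz": 0}, {"dx": 0, "dy": 0, "dz": 0, "rx": 0, "ry": 0, "rz": 0}, {"dx": 0, "dy": 0, "dz": 0, "rx": 0, "ry": 0, "rz": 0}]' --jaw 60 --newtons 20

```text
clock: 3.12
tcp_pos: [0.5023, 0.1017, 0.0633]
orientation: [2.23, 2.211, 0.002]
contact_force: [0.7, 0.7, -0.8]
grip_width: 0.0619
gripper_force: 19.7
```

Call:
send_rows --deltas '[{"dx": 0, "dy": 0, "dz": 0, "rx": 0, "ry": 0, "rz": 0}, {"dx": 0, "dy": 0, "dz": 0, "rx": 0, "ry": 0, "rz": 0}]'

```text
clock: 3.28
tcp_pos: [0.5019, 0.1016, 0.0627]
orientation: [2.231, 2.211, 0.001]
contact_force: [0.6, 0.4, -0.1]
grip_width: 0.0623
gripper_force: 19.7
```

Run:
```python
from meas import *
print(r.get_obs())
f=grab("side")
cv2.imwrite("pics/s1.png",cv2.resize(f["frame"][130:310,120:340],None,fx=3,fy=3,interpolation=cv2.INTER_CUBIC))
```

```text
{'clock': 3.2833, 'joints': array([ 0.09774337,  0.52015688, -0.52015504,  2.05302558,  0.41042012,
        0.66825683, -0.70122283]), 'qvel': array([-0.00123413,  0.00249929, -0.00038415, -0.00152471, -0.00041768,
       -0.00056091, -0.00110521]), 'tau': array([-4.63162456e-02, -4.94827867e+01, -5.80624759e+00, -1.81326592e+01,
       -1.55478192e-02, -2.00407358e-02,  2.44739153e-03]), 'tcp_pos': array([0.50191546, 0.10162942, 0.06274134]), 'orientation': array([2.23083009e+00, 2.21132770e+00, 9.07605950e-04]), 'contact_force': array([ 0.60300233,  0.366667  , -0.05994085]), 'moment': array([ 0.0014418 ,  0.00697928, -0.01903548]), 'gripper_force': 19.676246255112346, 'grip_width': 0.06225231870979832}
```

View pics/s1.png

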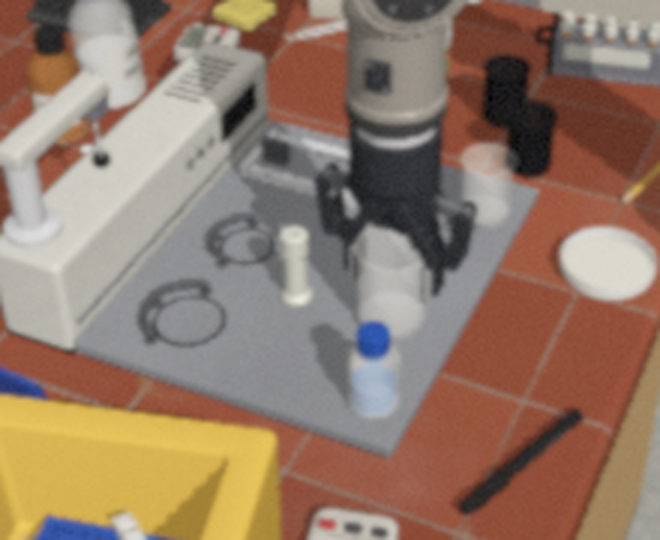

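The fingers straddle the large beaker cleanly at about (390,270), clear of the post at (297,265) and the vial at (373,370). I'll slide it left, then forward.

Call:
send_rows --deltas '[{"dx": 2, "dy": 6, "dz": 0, "rx": 0, "ry": 0, "rz": 0}, {"dx": 4, "dy": 18, "dz": 0, "rx": 0, "ry": 0, "rz": 0}, {"dx": 8, "dy": 34, "dz": 0, "rx": 0, "ry": 0, "rz": 0}, {"dx": 22, "dy": 46, "dz": 0, "rx": 0, "ry": 0, "rz": 0}, {"dx": 38, "dy": 58, "dz": 0, "rx": 0, "ry": 0, "rz": 0}]'

```text
clock: 3.75
tcp_pos: [0.5395, 0.1614, 0.0627]
orientation: [-2.229, -2.213, 0.0]
contact_force: [-0.1, -0.8, 2.3]
grip_width: 0.0617
gripper_force: 19.7
```

Call:
send_rows --deltas '[{"dx": 18, "dy": 13, "dz": 0, "rx": 0, "ry": 0, "rz": 0}, {"dx": 36, "dy": 20, "dz": 0, "rx": 0, "ry": 0, "rz": 0}, {"dx": 56, "dy": 20, "dz": 0, "rx": 0, "ry": 0, "rz": 0}, {"dx": 76, "dy": 20, "dz": 0, "rx": 0, "ry": 0, "rz": 0}, {"dx": 94, "dy": 20, "dz": 0, "rx": 0, "ry": 0, "rz": 0}]'

```text
clock: 4.17
tcp_pos: [0.6348, 0.1813, 0.0627]
orientation: [-2.23, -2.213, -0.002]
contact_force: [-1.4, -0.1, 4.1]
grip_width: 0.062
gripper_force: 19.8
```

Call:
send_rows --deltas '[{"dx": 10, "dy": 0, "dz": 0, "rx": 0, "ry": 0, "rz": 0}, {"dx": 16, "dy": 0, "dz": 0, "rx": 0, "ry": 0, "rz": 0}, {"dx": 20, "dy": 0, "dz": 0, "rx": 0, "ry": 0, "rz": 0}, {"dx": 20, "dy": 0, "dz": 0, "rx": 0, "ry": 0, "rz": 0}]'

```text
clock: 4.5
tcp_pos: [0.6546, 0.1809, 0.0628]
orientation: [2.231, 2.212, 0.003]
contact_force: [1.1, 0.0, 4.5]
grip_width: 0.062
gripper_force: 19.7
```

Run:
```python
from meas import *
e=r.get_obs();print(e["tcp_pos"],e["contact_force"],e["grip_width"])
f=grab("top")
a=cv2.resize(f["frame"][118:168,160:230],None,fx=8,fy=8,interpolation=cv2.INTER_CUBIC)
g=grab("side")
b=cv2.resize(g["frame"][170:270,130:250],None,fx=4,fy=4,interpolation=cv2.INTER_CUBIC)
cv2.imwrite("pics/s2.png",np.vstack([a[:200],cv2.copyMakeBorder(b,0,0,0,80,cv2.BORDER_CONSTANT)]) if 0 else b)
```

```text
[0.654577   0.18089412 0.06280296] [1.06614986 0.01737692 4.4517698 ] 0.06195979384183838
```

View pics/s2.png

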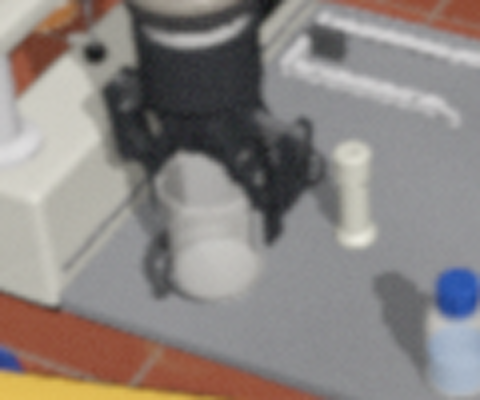

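The beaker is upright in the mouth of the stop, its base near (215,270), with no rod contact yet. I'll feel forward.

Call:
send_rows --deltas '[{"dx": 2, "dy": 0, "dz": 0, "rx": 0, "ry": 0, "rz": 0}, {"dx": 4, "dy": 0, "dz": 0, "rx": 0, "ry": 0, "rz": 0}, {"dx": 6, "dy": 0, "dz": 0, "rx": 0, "ry": 0, "rz": 0}, {"dx": 8, "dy": 0, "dz": 0, "rx": 0, "ry": 0, "rz": 0}, {"dx": 9, "dy": 0, "dz": 0, "rx": 0, "ry": 0, "rz": 0}]'

```text
clock: 5.02
tcp_pos: [0.6622, 0.1802, 0.0627]
orientation: [-2.23, -2.212, 0.001]
contact_force: [-2.2, 0.2, 6.4]
grip_width: 0.0623
gripper_force: 19.8
```

Call:
send_rows --deltas '[{"dx": 1, "dy": 0, "dz": 0, "rx": 0, "ry": 0, "rz": 0}, {"dx": 1, "dy": 0, "dz": 0, "rx": 0, "ry": 0, "rz": 0}]'

```text
clock: 5.18
tcp_pos: [0.6632, 0.1802, 0.0627]
orientation: [-2.23, -2.212, 0.0]
contact_force: [-0.9, -0.4, 6.6]
grip_width: 0.0619
gripper_force: 19.8
```

Call:
send_rows --deltas '[{"dx": 1, "dy": 0, "dz": 0, "rx": 0, "ry": 0, "rz": 0}, {"dx": 1, "dy": 0, "dz": 0, "rx": 0, "ry": 0, "rz": 0}]'

```text
clock: 5.35
tcp_pos: [0.6641, 0.1802, 0.0627]
orientation: [-2.23, -2.212, 0.0]
contact_force: [-1.8, 0.1, 5.4]
grip_width: 0.0621
gripper_force: 19.8
```

Call:
send_rows --deltas '[{"dx": 1, "dy": 0, "dz": 0, "rx": 0, "ry": 0, "rz": 0}, {"dx": 1, "dy": 0, "dz": 0, "rx": 0, "ry": 0, "rz": 0}]'

```text
clock: 5.52
tcp_pos: [0.6651, 0.1802, 0.0627]
orientation: [-2.23, -2.212, 0.0]
contact_force: [-1.3, -0.4, 5.5]
grip_width: 0.0618
gripper_force: 19.8
```

Call:
send_rows --deltas '[{"dx": 1, "dy": 0, "dz": 0, "rx": 0, "ry": 0, "rz": 0}, {"dx": 1, "dy": 0, "dz": 0, "rx": 0, "ry": 0, "rz": 0}]'

```text
clock: 5.68
tcp_pos: [0.6661, 0.1802, 0.0627]
orientation: [-2.23, -2.212, 0.0]
contact_force: [-0.9, -1.0, 5.7]
grip_width: 0.0622
gripper_force: 19.8
```

Call:
send_rows --deltas '[{"dx": 1, "dy": 0, "dz": 0, "rx": 0, "ry": 0, "rz": 0}, {"dx": 1, "dy": 0, "dz": 0, "rx": 0, "ry": 0, "rz": 0}]'

```text
clock: 5.85
tcp_pos: [0.6666, 0.1802, 0.0627]
orientation: [-2.229, -2.212, 0.002]
contact_force: [-3.0, -0.6, 6.5]
grip_width: 0.0621
gripper_force: 19.9
```

Call:
send_rows --deltas '[{"dx": 1, "dy": 0, "dz": 0, "rx": 0, "ry": 0, "rz": 0}, {"dx": 1, "dy": 0, "dz": 0, "rx": 0, "ry": 0, "rz": 0}]'

```text
clock: 6.02
tcp_pos: [0.6667, 0.1803, 0.0628]
orientation: [-2.228, -2.212, 0.004]
contact_force: [-6.1, -1.4, 8.6]
grip_width: 0.062
gripper_force: 20.1
```

Run:
```python
from meas import *
e=r.get_obs();print(e["tcp_pos"],e["contact_force"],e["grip_width"])
g=grab("side")
cv2.imwrite("pics/s3.png",cv2.resize(g["frame"][180:260,140:230],None,fx=6,fy=6,interpolation=cv2.INTER_CUBIC))
```

```text
[0.66673049 0.18025621 0.06276321] [-6.07272444 -1.40361141  8.55301803] 0.06199349192250499
```

Call:
send_rows --deltas '[{"dx": -2.5, "dy": 0, "dz": 0, "rx": 0, "ry": 0, "rz": 0}, {"dx": -2.5, "dy": 0, "dz": 0, "rx": 0, "ry": 0, "rz": 0}]'

```text
clock: 6.23
tcp_pos: [0.6656, 0.1801, 0.0628]
orientation: [-2.23, -2.212, -0.0]
contact_force: [-1.2, 0.7, 6.2]
grip_width: 0.0625
gripper_force: 19.8
```

Call:
send_rows --deltas '[{"dx": 0, "dy": 0, "dz": 0, "rx": 0, "ry": 0, "rz": 0}, {"dx": 0, "dy": 0, "dz": 0, "rx": 0, "ry": 0, "rz": 0}, {"dx": 0, "dy": 0, "dz": 0, "rx": 0, "ry": 0, "rz": 0}, {"dx": 0, "dy": 0, "dz": 0, "rx": 0, "ry": 0, "rz": 0}, {"dx": 0, "dy": 0, "dz": 0, "rx": 0, "ry": 0, "rz": 0}]' --jaw 85

```text
clock: 6.65
tcp_pos: [0.666, 0.1795, 0.0619]
orientation: [-2.231, -2.212, 0.001]
contact_force: [0.2, 0.6, 0.7]
grip_width: 0.0851
gripper_force: 0.0
```

Call:
send_rows --deltas '[{"dx": 0, "dy": 0, "dz": 15, "rx": 0, "ry": 0, "rz": 0}, {"dx": 0, "dy": 0, "dz": 40, "rx": 0, "ry": 0, "rz": 0}, {"dx": 0, "dy": 0, "dz": 80, "rx": 0, "ry": 0, "rz": 0}, {"dx": 0, "dy": 0, "dz": 110, "rx": 0, "ry": 0, "rz": 0}]'

```text
clock: 6.98
tcp_pos: [0.6664, 0.18, 0.1755]
orientation: [2.231, 2.212, 0.002]
contact_force: [1.4, -0.1, -0.3]
grip_width: 0.085
gripper_force: 0.0
```

Call:
send_rows --deltas '[{"dx": -23, "dy": -31, "dz": 0, "rx": 0, "ry": 0, "rz": 0}, {"dx": -46, "dy": -62, "dz": 0, "rx": 0, "ry": 0, "rz": 0}, {"dx": -69, "dy": -93, "dz": 0, "rx": 0, "ry": 0, "rz": 0}, {"dx": -92, "dy": -124, "dz": 0, "rx": 0, "ry": 0, "rz": 0}, {"dx": -115, "dy": -155, "dz": 0, "rx": 0, "ry": 0, "rz": 0}]'

```text
clock: 7.4
tcp_pos: [0.5501, 0.0235, 0.1734]
orientation: [2.23, 2.211, 0.001]
contact_force: [0.1, -0.8, 1.2]
grip_width: 0.085
gripper_force: 0.0
```

Call:
send_rows --deltas '[{"dx": -23, "dy": -31, "dz": 0, "rx": 0, "ry": 0, "rz": 0}, {"dx": -46, "dy": -62, "dz": 0, "rx": 0, "ry": 0, "rz": 0}, {"dx": -69, "dy": -92, "dz": 0, "rx": 0, "ry": 0, "rz": 0}, {"dx": -70.5, "dy": -92.5, "dz": -30, "rx": 0, "ry": 0, "rz": 0}, {"dx": -70.5, "dy": -92.5, "dz": -60, "rx": 0, "ry": 0, "rz": 0}]'

```text
clock: 7.82
tcp_pos: [0.4811, -0.0713, 0.1142]
orientation: [2.233, 2.201, 0.002]
contact_force: [1.6, 0.6, 0.7]
grip_width: 0.0848
gripper_force: 0.0
```

Call:
send_rows --deltas '[{"dx": 0, "dy": 0, "dz": -20, "rx": 0, "ry": 0, "rz": 0}, {"dx": 0, "dy": 0, "dz": -40, "rx": 0, "ry": 0, "rz": 0}, {"dx": 0, "dy": 0, "dz": -52, "rx": 0, "ry": 0, "rz": 0}, {"dx": 0, "dy": 0, "dz": -52, "rx": 0, "ry": 0, "rz": 0}]'

```text
clock: 8.15
tcp_pos: [0.4796, -0.0677, 0.059]
orientation: [-2.229, -2.211, 0.003]
contact_force: [0.3, -0.0, 0.1]
grip_width: 0.0852
gripper_force: 0.0
```

Run:
```python
from meas import *
e=r.get_obs();print(e["tcp_pos"],e["contact_force"],e["grip_width"])
g=grab("side"); t=grab("top")
a=cv2.resize(g["frame"][165:265,130:300],None,fx=4,fy=4,interpolation=cv2.INTER_CUBIC)
b=cv2.resize(t["frame"][120:158,160:230],(680,369),interpolation=cv2.INTER_CUBIC)
cv2.imwrite("pics/s4.png",cv2.resize(np.vstack([a,b]),(530,600)))
P=cloud(t);deck_clusters(P,None,.08,.13,.6,.72,.12,.25)
```

```text
[ 0.47957926 -0.06768557  0.05898416] [ 0.30953795 -0.04986485  0.0655811 ] 0.08517622232944859
[166. 130.  22.  22. 149.] x 0.635 0.698 y 0.154 0.215 z 0.101 0.109
```

View pics/s4.png

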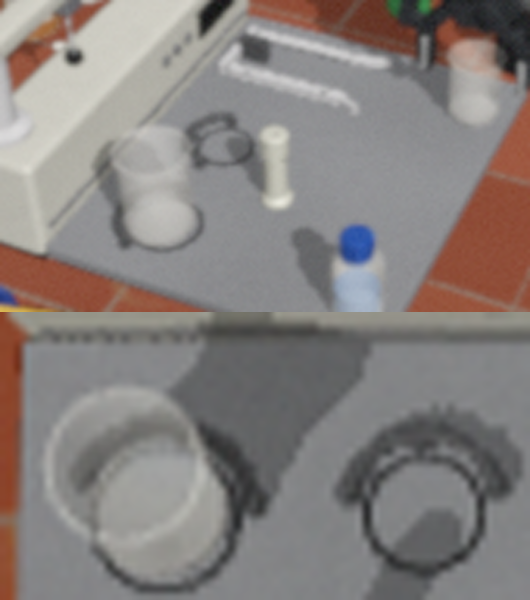

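The large beaker sits inside its ring, touching the arc (rim centre about 2 mm past the disc centre), and everything else is untouched. Now I'll grip and slide the small beaker.

Call:
send_rows --deltas '[{"dx": 0, "dy": 0, "dz": 0, "rx": 0, "ry": 0, "rz": 0}, {"dx": 0, "dy": 0, "dz": 0, "rx": 0, "ry": 0, "rz": 0}, {"dx": 0, "dy": 0, "dz": 0, "rx": 0, "ry": 0, "rz": 0}, {"dx": 0, "dy": 0, "dz": 0, "rx": 0, "ry": 0, "rz": 0}, {"dx": 0, "dy": 0, "dz": 0, "rx": 0, "ry": 0, "rz": 0}]' --jaw 48 --newtons 20

```text
clock: 8.67
tcp_pos: [0.4816, -0.0679, 0.0615]
orientation: [2.23, 2.211, 0.002]
contact_force: [-1.4, 1.1, 7.1]
grip_width: 0.0507
gripper_force: 19.9
```

Call:
send_rows --deltas '[{"dx": 0, "dy": 0, "dz": 0, "rx": 0, "ry": 0, "rz": 0}, {"dx": 0, "dy": 0, "dz": 0, "rx": 0, "ry": 0, "rz": 0}, {"dx": 0, "dy": 0, "dz": 0, "rx": 0, "ry": 0, "rz": 0}]'

```text
clock: 8.92
tcp_pos: [0.4816, -0.0679, 0.0615]
orientation: [2.23, 2.211, 0.002]
contact_force: [-1.0, -0.6, 6.8]
grip_width: 0.0504
gripper_force: 19.9
```

Call:
send_rows --deltas '[{"dx": 2, "dy": 10, "dz": 0, "rx": 0, "ry": 0, "rz": 0}, {"dx": 4, "dy": 32, "dz": 0, "rx": 0, "ry": 0, "rz": 0}, {"dx": 6, "dy": 58, "dz": 0, "rx": 0, "ry": 0, "rz": 0}, {"dx": 8, "dy": 84, "dz": 0, "rx": 0, "ry": 0, "rz": 0}, {"dx": 12, "dy": 106, "dz": 0, "rx": 0, "ry": 0, "rz": 0}]'

```text
clock: 9.33
tcp_pos: [0.4935, 0.0395, 0.0615]
orientation: [2.23, 2.211, 0.002]
contact_force: [0.5, -1.3, 4.4]
grip_width: 0.0506
gripper_force: 20.2
```

Call:
send_rows --deltas '[{"dx": 15, "dy": 12, "dz": 0, "rx": 0, "ry": 0, "rz": 0}, {"dx": 38, "dy": 14, "dz": 0, "rx": 0, "ry": 0, "rz": 0}, {"dx": 64, "dy": 15, "dz": 0, "rx": 0, "ry": 0, "rz": 0}, {"dx": 90, "dy": 16, "dz": 0, "rx": 0, "ry": 0, "rz": 0}, {"dx": 114, "dy": 18, "dz": 0, "rx": 0, "ry": 0, "rz": 0}]'

```text
clock: 9.75
tcp_pos: [0.6086, 0.0562, 0.0616]
orientation: [2.23, 2.211, 0.002]
contact_force: [-1.0, 0.2, 5.2]
grip_width: 0.0507
gripper_force: 20.3
```

Call:
send_rows --deltas '[{"dx": 14, "dy": 2, "dz": 0, "rx": 0, "ry": 0, "rz": 0}, {"dx": 26, "dy": 6, "dz": 0, "rx": 0, "ry": 0, "rz": 0}, {"dx": 36, "dy": 10, "dz": 0, "rx": 0, "ry": 0, "rz": 0}, {"dx": 46, "dy": 14, "dz": 0, "rx": 0, "ry": 0, "rz": 0}, {"dx": 50, "dy": 14, "dz": 0, "rx": 0, "ry": 0, "rz": 0}]'

```text
clock: 10.17
tcp_pos: [0.6584, 0.0714, 0.0616]
orientation: [2.23, 2.212, 0.004]
contact_force: [-2.2, 1.1, 8.8]
grip_width: 0.0503
gripper_force: 21.4
```

Call:
send_rows --deltas '[{"dx": 2, "dy": 0, "dz": 0, "rx": 0, "ry": 0, "rz": 0}, {"dx": 4, "dy": 0, "dz": 0, "rx": 0, "ry": 0, "rz": 0}, {"dx": 6, "dy": 0, "dz": 0, "rx": 0, "ry": 0, "rz": 0}, {"dx": 8, "dy": 0, "dz": 0, "rx": 0, "ry": 0, "rz": 0}, {"dx": 10, "dy": 0, "dz": 0, "rx": 0, "ry": 0, "rz": 0}]'

```text
clock: 10.58
tcp_pos: [0.667, 0.0702, 0.0616]
orientation: [2.23, 2.211, 0.001]
contact_force: [-1.5, -0.2, 6.3]
grip_width: 0.0504
gripper_force: 21.2
```

Call:
send_rows --deltas '[{"dx": 1, "dy": 0, "dz": 0, "rx": 0, "ry": 0, "rz": 0}, {"dx": 1, "dy": 0, "dz": 0, "rx": 0, "ry": 0, "rz": 0}]'

```text
clock: 10.75
tcp_pos: [0.6682, 0.0702, 0.0616]
orientation: [2.23, 2.211, 0.002]
contact_force: [-0.9, -0.9, 5.7]
grip_width: 0.0503
gripper_force: 21.2
```

Call:
send_rows --deltas '[{"dx": 1, "dy": 0, "dz": 0, "rx": 0, "ry": 0, "rz": 0}, {"dx": 1, "dy": 0, "dz": 0, "rx": 0, "ry": 0, "rz": 0}]'

```text
clock: 10.92
tcp_pos: [0.6691, 0.0702, 0.0616]
orientation: [2.23, 2.211, 0.002]
contact_force: [-1.1, 0.2, 5.5]
grip_width: 0.05
gripper_force: 21.2
```

Call:
send_rows --deltas '[{"dx": 1, "dy": 0, "dz": 0, "rx": 0, "ry": 0, "rz": 0}, {"dx": 1, "dy": 0, "dz": 0, "rx": 0, "ry": 0, "rz": 0}]'

```text
clock: 11.08
tcp_pos: [0.6701, 0.0702, 0.0616]
orientation: [2.23, 2.211, 0.002]
contact_force: [-0.9, 1.0, 5.0]
grip_width: 0.05
gripper_force: 21.2
```

Call:
send_rows --deltas '[{"dx": 1, "dy": 0, "dz": 0, "rx": 0, "ry": 0, "rz": 0}, {"dx": 1, "dy": 0, "dz": 0, "rx": 0, "ry": 0, "rz": 0}]'

```text
clock: 11.25
tcp_pos: [0.6705, 0.0702, 0.0616]
orientation: [2.231, 2.212, 0.0]
contact_force: [-3.5, 0.4, 7.7]
grip_width: 0.0501
gripper_force: 21.3
```

Call:
send_rows --deltas '[{"dx": -2, "dy": 0, "dz": 0, "rx": 0, "ry": 0, "rz": 0}, {"dx": -2, "dy": 0, "dz": 0, "rx": 0, "ry": 0, "rz": 0}]'

```text
clock: 11.42
tcp_pos: [0.6693, 0.0702, 0.0616]
orientation: [2.23, 2.211, 0.003]
contact_force: [0.0, -0.3, 6.6]
grip_width: 0.0507
gripper_force: 21.2
```

Call:
send_rows --deltas '[{"dx": 0, "dy": 0, "dz": 0, "rx": 0, "ry": 0, "rz": 0}, {"dx": 0, "dy": 0, "dz": 0, "rx": 0, "ry": 0, "rz": 0}, {"dx": 0, "dy": 0, "dz": 0, "rx": 0, "ry": 0, "rz": 0}, {"dx": 0, "dy": 0, "dz": 0, "rx": 0, "ry": 0, "rz": 0}, {"dx": 0, "dy": 0, "dz": 0, "rx": 0, "ry": 0, "rz": 0}]' --jaw 85

```text
clock: 11.83
tcp_pos: [0.6684, 0.07, 0.06]
orientation: [-2.231, -2.212, 0.001]
contact_force: [0.2, 0.3, 0.6]
grip_width: 0.0851
gripper_force: 0.0
```

Call:
send_rows --deltas '[{"dx": 0, "dy": 0, "dz": 15, "rx": 0, "ry": 0, "rz": 0}, {"dx": 0, "dy": 0, "dz": 45, "rx": 0, "ry": 0, "rz": 0}, {"dx": 0, "dy": 0, "dz": 80, "rx": 0, "ry": 0, "rz": 0}, {"dx": 0, "dy": 0, "dz": 112, "rx": 0, "ry": 0, "rz": 0}]'

```text
clock: 12.17
tcp_pos: [0.6686, 0.0703, 0.1747]
orientation: [-2.23, -2.212, -0.0]
contact_force: [-0.2, -0.0, 0.1]
grip_width: 0.0847
gripper_force: 0.0
```

Call:
send_rows --deltas '[{"dx": -16, "dy": -36, "dz": 0, "rx": 0, "ry": 0, "rz": -7}, {"dx": -32, "dy": -72, "dz": 0, "rx": 0, "ry": 0, "rz": -14}, {"dx": -48, "dy": -108, "dz": 0, "rx": 0, "ry": 0, "rz": -21}, {"dx": -64, "dy": -144, "dz": 0, "rx": 0, "ry": 0, "rz": -28}, {"dx": -80, "dy": -180, "dz": 0, "rx": 0, "ry": 0, "rz": -35}]'

```text
clock: 12.58
tcp_pos: [0.588, -0.1112, 0.1737]
orientation: [2.796, 1.43, 0.002]
contact_force: [0.7, -0.7, 1.0]
grip_width: 0.0846
gripper_force: 0.0
```

Call:
send_rows --deltas '[{"dx": -16, "dy": -36, "dz": 0, "rx": 0, "ry": 0, "rz": -7}, {"dx": -32, "dy": -72, "dz": 0, "rx": 0, "ry": 0, "rz": -14}, {"dx": -48, "dy": -108, "dz": 0, "rx": 0, "ry": 0, "rz": -21}, {"dx": -64, "dy": -144, "dz": 0, "rx": 0, "ry": 0, "rz": -28}, {"dx": -80, "dy": -180, "dz": 0, "rx": 0, "ry": 0, "rz": -35}]'

```text
clock: 13.0
tcp_pos: [0.508, -0.2913, 0.1738]
orientation: [3.097, 0.524, 0.002]
contact_force: [0.7, -0.5, 0.2]
grip_width: 0.0847
gripper_force: 0.0
```

Run:
```python
from meas import *
e=r.get_obs();print(e["tcp_pos"],e["orientation"],e["joints"].round(2))
t=grab("top")
P=cloud(t);deck_clusters(P,None,.075,.13,.55,.72,.02,.25)
```

```text
[ 0.50798284 -0.29127005  0.1737511 ] [3.09715694e+00 5.23536947e-01 2.25094309e-03] [ 0.56  0.41 -0.19  1.83  0.09  0.9  -0.91]
[166. 130.  22.  22. 163.] x 0.635 0.698 y 0.153 0.215 z 0.1 0.11
[206. 132.  17.  17.  76.] x 0.646 0.697 y 0.046 0.096 z 0.086 0.094
[195. 162.   9.   8.  53.] x 0.58 0.602 y 0.103 0.127 z 0.095 0.1
```

Call:
send_rows --deltas '[{"dx": -17, "dy": -38, "dz": 0, "rx": 0, "ry": 0, "rz": -4}, {"dx": -34, "dy": -76, "dz": 0, "rx": 0, "ry": 0, "rz": -7.4}, {"dx": -51, "dy": -113, "dz": 0, "rx": 0, "ry": 0, "rz": -7.4}, {"dx": -51, "dy": -113, "dz": -30, "rx": 0, "ry": 0, "rz": -7.4}, {"dx": -51, "dy": -113, "dz": -60, "rx": 0, "ry": 0, "rz": -7.4}]'

```text
clock: 13.47
tcp_pos: [0.4573, -0.4074, 0.1146]
orientation: [3.12, 0.322, 0.006]
contact_force: [0.5, -0.1, -0.1]
grip_width: 0.085
gripper_force: 0.0
```

Call:
send_rows --deltas '[{"dx": 0, "dy": 0, "dz": -25, "rx": 0, "ry": 0, "rz": 0}, {"dx": 0, "dy": 0, "dz": -50, "rx": 0, "ry": 0, "rz": 0}, {"dx": 0, "dy": 0, "dz": -70, "rx": 0, "ry": 0, "rz": 0}, {"dx": 0, "dy": 0, "dz": -82, "rx": 0, "ry": 0, "rz": 0}, {"dx": 0, "dy": 0, "dz": -82, "rx": 0, "ry": 0, "rz": 0}]'

```text
clock: 13.88
tcp_pos: [0.4568, -0.4015, 0.0284]
orientation: [-3.121, -0.332, 0.004]
contact_force: [0.3, -0.3, -0.2]
grip_width: 0.085
gripper_force: 0.0
```

Run:
```python
from meas import *
e=r.get_obs();print(e["tcp_pos"],e["orientation"],e["contact_force"],e["joints"].round(2))
t=grab("top")
g=grab("side")
a=cv2.resize(t["frame"][170:250,320:400],(480,480),interpolation=cv2.INTER_CUBIC)
b=cv2.resize(g["frame"][110:180,250:370],(320,187),interpolation=cv2.INTER_CUBIC)
c=np.zeros((480,800,3),np.uint8);c[:,:480]=a;c[:187,480:]=b
cv2.imwrite("pics/s5.png",c)
```

```text
[ 0.45680499 -0.40151831  0.02843839] [-3.1209374  -0.33234038  0.003903  ] [ 0.27716669 -0.26137115 -0.16674067] [ 0.7   0.64 -0.11  1.85  0.1   0.66 -0.83]
```

View pics/s5.png

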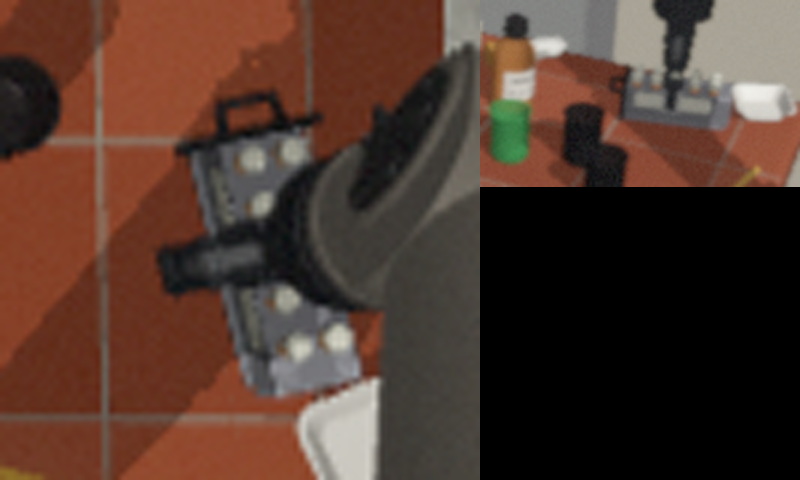

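The fingers straddle the rack at mid-body, square to it. I'll grip and lift.

Call:
send_rows --deltas '[{"dx": 0, "dy": 0, "dz": 0, "rx": 0, "ry": 0, "rz": 0}, {"dx": 0, "dy": 0, "dz": 0, "rx": 0, "ry": 0, "rz": 0}, {"dx": 0, "dy": 0, "dz": 0, "rx": 0, "ry": 0, "rz": 0}, {"dx": 0, "dy": 0, "dz": 0, "rx": 0, "ry": 0, "rz": 0}, {"dx": 0, "dy": 0, "dz": 0, "rx": 0, "ry": 0, "rz": 0}]' --jaw 40 --newtons 45

```text
clock: 14.4
tcp_pos: [0.4584, -0.4034, 0.0317]
orientation: [3.123, 0.331, 0.002]
contact_force: [-0.5, 0.4, 6.6]
grip_width: 0.0448
gripper_force: 47.4
```

Call:
send_rows --deltas '[{"dx": 0, "dy": 0, "dz": 0, "rx": 0, "ry": 0, "rz": 0}, {"dx": 0, "dy": 0, "dz": 0, "rx": 0, "ry": 0, "rz": 0}, {"dx": 0, "dy": 0, "dz": 0, "rx": 0, "ry": 0, "rz": 0}]'

```text
clock: 14.65
tcp_pos: [0.4584, -0.4034, 0.0317]
orientation: [3.123, 0.331, 0.002]
contact_force: [-0.6, -0.6, 6.7]
grip_width: 0.0453
gripper_force: 47.4
```

Call:
send_rows --deltas '[{"dx": 0, "dy": 0, "dz": 10, "rx": 0, "ry": 0, "rz": 0}, {"dx": 0, "dy": 0, "dz": 30, "rx": 0, "ry": 0, "rz": 0}, {"dx": 0, "dy": 0, "dz": 60, "rx": 0, "ry": 0, "rz": 0}, {"dx": 0, "dy": 0, "dz": 90, "rx": 0, "ry": 0, "rz": 0}, {"dx": 0, "dy": 0, "dz": 120, "rx": 0, "ry": 0, "rz": 0}]'

```text
clock: 15.07
tcp_pos: [0.4571, -0.4024, 0.1518]
orientation: [-3.123, -0.331, 0.001]
contact_force: [0.4, -0.7, -2.3]
grip_width: 0.0453
gripper_force: 46.7
```

Call:
send_rows --deltas '[{"dx": 1, "dy": 13, "dz": 0, "rx": 0, "ry": 0, "rz": 7}, {"dx": 2, "dy": 26, "dz": 0, "rx": 0, "ry": 0, "rz": 14}, {"dx": 3, "dy": 39, "dz": 0, "rx": 0, "ry": 0, "rz": 21}, {"dx": 4, "dy": 52, "dz": 0, "rx": 0, "ry": 0, "rz": 28}, {"dx": 5, "dy": 68, "dz": 0, "rx": 0, "ry": 0, "rz": 35}]'

```text
clock: 15.48
tcp_pos: [0.4621, -0.3347, 0.1509]
orientation: [2.876, 1.263, -0.001]
contact_force: [0.5, 0.4, -2.8]
grip_width: 0.0451
gripper_force: 46.7
```

Call:
send_rows --deltas '[{"dx": 1, "dy": 13, "dz": 0, "rx": 0, "ry": 0, "rz": 7}, {"dx": 2, "dy": 26, "dz": 0, "rx": 0, "ry": 0, "rz": 14}, {"dx": 3, "dy": 39, "dz": 0, "rx": 0, "ry": 0, "rz": 21}, {"dx": 4, "dy": 52, "dz": 0, "rx": 0, "ry": 0, "rz": 28}, {"dx": 5, "dy": 68, "dz": 0, "rx": 0, "ry": 0, "rz": 35}]'

```text
clock: 15.9
tcp_pos: [0.4671, -0.2668, 0.1508]
orientation: [2.364, 2.069, -0.001]
contact_force: [-0.1, 0.3, -2.6]
grip_width: 0.045
gripper_force: 46.7
```

Call:
send_rows --deltas '[{"dx": 1, "dy": 13, "dz": 0, "rx": 0, "ry": 0, "rz": 7}, {"dx": 2, "dy": 26, "dz": 0, "rx": 0, "ry": 0, "rz": 14}, {"dx": 3, "dy": 39, "dz": 0, "rx": 0, "ry": 0, "rz": 21}, {"dx": 4, "dy": 52, "dz": 0, "rx": 0, "ry": 0, "rz": 28}, {"dx": 5, "dy": 68, "dz": 0, "rx": 0, "ry": 0, "rz": 35}]'

```text
clock: 16.32
tcp_pos: [0.4721, -0.1989, 0.1507]
orientation: [1.632, 2.684, -0.002]
contact_force: [0.6, -0.5, -2.5]
grip_width: 0.0452
gripper_force: 46.7
```

Call:
send_rows --deltas '[{"dx": 1, "dy": 13, "dz": 0, "rx": 0, "ry": 0, "rz": 7}, {"dx": 2, "dy": 26, "dz": 0, "rx": 0, "ry": 0, "rz": 14}, {"dx": 3, "dy": 39, "dz": 0, "rx": 0, "ry": 0, "rz": 21}, {"dx": 4, "dy": 52, "dz": 0, "rx": 0, "ry": 0, "rz": 28}, {"dx": 5, "dy": 68, "dz": 0, "rx": 0, "ry": 0, "rz": 35}]'

```text
clock: 16.73
tcp_pos: [0.4772, -0.1311, 0.1507]
orientation: [-0.75, -3.051, 0.002]
contact_force: [-0.2, -0.3, -2.6]
grip_width: 0.0451
gripper_force: 46.7
```

Call:
send_rows --deltas '[{"dx": 1, "dy": 13, "dz": 0, "rx": 0, "ry": 0, "rz": 7}, {"dx": 2, "dy": 26, "dz": 0, "rx": 0, "ry": 0, "rz": 14}, {"dx": 3, "dy": 39, "dz": 0, "rx": 0, "ry": 0, "rz": 21}, {"dx": 4, "dy": 60, "dz": 0, "rx": 0, "ry": 0, "rz": 28}, {"dx": 5, "dy": 71, "dz": 0, "rx": 0, "ry": 0, "rz": 28}]'

```text
clock: 17.15
tcp_pos: [0.4823, -0.0581, 0.1507]
orientation: [0.011, -3.141, -0.0]
contact_force: [-0.3, 0.0, -1.6]
grip_width: 0.045
gripper_force: 46.7
```

```bash
cat > rack.py <<'E'
from meas import *
np.set_printoptions(suppress=True,precision=4)
e=r.get_obs();M=R.from_rotvec(e["orientation"]).as_matrix()
print(e["clock"],e["tcp_pos"],"yaw x",np.degrees(np.arctan2(M[1,0],M[0,0])),"tool z",M[:,2],e["contact_force"],e["moment"],e["joints"])
E
python3 - <<'E'
from rack import *
t=grab("top"); g=grab("side")
a=cv2.resize(t["frame"][115:240,230:300],None,fx=4.4,fy=4.4,interpolation=cv2.INTER_CUBIC)
b=cv2.resize(g["frame"][120:240,180:330],(480,384),interpolation=cv2.INTER_CUBIC)
c=np.zeros((550,308+480,3),np.uint8);c[:,:308]=a[:550];c[:384,308:]=b
cv2.imwrite("pics/s6.png",c)
E
```

```text
17.15 [ 0.4823 -0.0581  0.1507] yaw x -179.58153812318716 tool z [-0.0002  0.0001 -1.    ] [-0.2657  0.031  -1.568 ] [0.0125 0.0025 0.0462] [ 0.7294  0.4254 -0.8937  2.0405  0.4331  0.8726  1.1708]
```

View pics/s6.png

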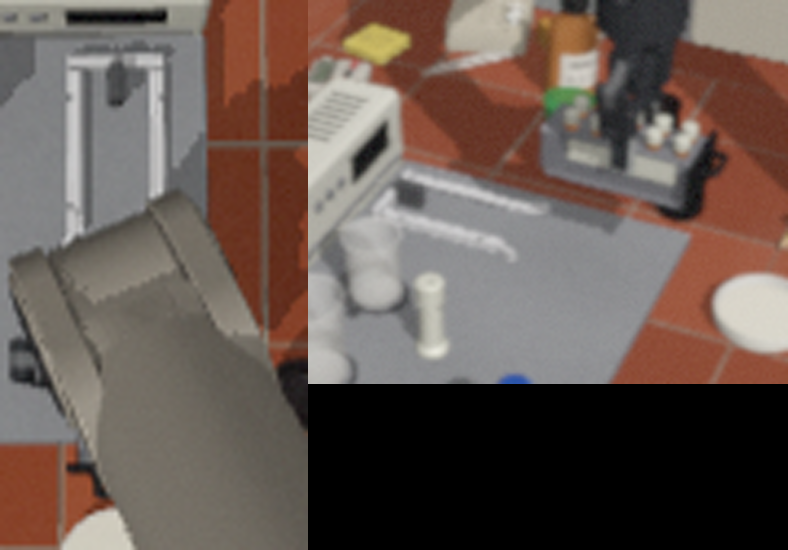

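The side view shows the rack level with its nose now toward the housing, in front of the rail mouth; the forearm hides it in the top view. I'll lower it onto the deck.

Call:
send_rows --deltas '[{"dx": 0, "dy": 0, "dz": -30, "rx": 0, "ry": 0, "rz": 0}, {"dx": 0, "dy": 0, "dz": -60, "rx": 0, "ry": 0, "rz": 0}, {"dx": 0, "dy": 0, "dz": -82, "rx": 0, "ry": 0, "rz": 0}, {"dx": 0, "dy": 0, "dz": -90, "rx": 0, "ry": 0, "rz": 0}, {"dx": 0, "dy": 0, "dz": -94, "rx": 0, "ry": 0, "rz": 0}]'

```text
clock: 17.67
tcp_pos: [0.4817, -0.0608, 0.0552]
orientation: [-0.002, -3.139, 0.001]
contact_force: [-0.3, -0.5, -1.7]
grip_width: 0.0453
gripper_force: 46.8
```

Call:
send_rows --deltas '[{"dx": 0, "dy": 0, "dz": -1, "rx": 0, "ry": 0, "rz": 0}, {"dx": 0, "dy": 0, "dz": -1, "rx": 0, "ry": 0, "rz": 0}]'

```text
clock: 17.83
tcp_pos: [0.4835, -0.0601, 0.0562]
orientation: [-0.001, 3.14, -0.001]
contact_force: [0.5, 0.2, -2.0]
grip_width: 0.0453
gripper_force: 46.8
```

Call:
send_rows --deltas '[{"dx": 0, "dy": 0, "dz": -1, "rx": 0, "ry": 0, "rz": 0}, {"dx": 0, "dy": 0, "dz": -1, "rx": 0, "ry": 0, "rz": 0}]'

```text
clock: 18.0
tcp_pos: [0.4834, -0.0601, 0.0552]
orientation: [-0.002, 3.14, -0.001]
contact_force: [0.1, -0.8, -2.2]
grip_width: 0.0451
gripper_force: 46.8
```

```bash
python3 rack.py
```

```text
18.0 [ 0.4834 -0.0601  0.0552] yaw x -179.92855436248794 tool z [ 0.0017 -0.0005 -1.    ] [ 0.1174 -0.8229 -2.1587] [-0.0253 -0.0368 -0.0622] [ 0.6111  0.5694 -0.7621  2.1018  0.6156  0.7019  1.0115]
```

Call:
send_rows --deltas '[{"dx": 0, "dy": 1, "dz": -1, "rx": 0, "ry": 0, "rz": 0}, {"dx": 0, "dy": 1, "dz": -1, "rx": 0, "ry": 0, "rz": 0}]'

```text
clock: 18.17
tcp_pos: [0.4831, -0.0588, 0.0538]
orientation: [-0.003, 3.141, -0.0]
contact_force: [0.1, -0.2, 0.3]
grip_width: 0.0455
gripper_force: 47.1
```

Call:
send_rows --deltas '[{"dx": 0, "dy": 0, "dz": -1, "rx": 0, "ry": 0, "rz": 0}, {"dx": 0, "dy": 0, "dz": -1, "rx": 0, "ry": 0, "rz": 0}]'

```text
clock: 18.33
tcp_pos: [0.4836, -0.0587, 0.0537]
orientation: [-0.003, 3.14, -0.001]
contact_force: [-4.3, -0.1, 13.3]
grip_width: 0.045
gripper_force: 48.8
```

Call:
send_rows --deltas '[{"dx": 0, "dy": 0, "dz": -1, "rx": 0, "ry": 0, "rz": 0}, {"dx": 0, "dy": 0, "dz": -1, "rx": 0, "ry": 0, "rz": 0}]'

```text
clock: 18.5
tcp_pos: [0.4842, -0.0585, 0.0537]
orientation: [-0.003, 3.139, -0.002]
contact_force: [-5.0, -1.9, 25.2]
grip_width: 0.0453
gripper_force: 50.1
```

```bash
python3 rack.py
```

```text
18.5 [ 0.4842 -0.0585  0.0537] yaw x -179.88990045256764 tool z [ 0.0028 -0.0015 -1.    ] [-5.0314 -1.9443 25.1953] [0.3309 1.4265 0.0227] [ 0.6047  0.572  -0.7592  2.1021  0.6207  0.6989  1.0042]
```

Call:
send_rows --deltas '[{"dx": 0, "dy": 0, "dz": 1.8, "rx": 0, "ry": 0, "rz": 0.3}, {"dx": 0, "dy": 0, "dz": 1.8, "rx": 0, "ry": 0, "rz": 0.3}]'

```text
clock: 18.67
tcp_pos: [0.4832, -0.0588, 0.0538]
orientation: [-0.012, 3.14, -0.0]
contact_force: [0.5, 0.2, 0.2]
grip_width: 0.0452
gripper_force: 47.2
```

Call:
send_rows --deltas '[{"dx": 5, "dy": 0, "dz": 0, "rx": 0, "ry": 0, "rz": 0}, {"dx": 10, "dy": 0, "dz": 0, "rx": 0, "ry": 0, "rz": 0}, {"dx": 15, "dy": 0, "dz": 0, "rx": 0, "ry": 0, "rz": 0}, {"dx": 20, "dy": 0, "dz": 0, "rx": 0, "ry": 0, "rz": 0}, {"dx": 24, "dy": 0, "dz": 0, "rx": 0, "ry": 0, "rz": 0}]'

```text
clock: 19.08
tcp_pos: [0.5074, -0.0585, 0.0537]
orientation: [-0.011, 3.141, -0.0]
contact_force: [-2.6, -0.6, 8.9]
grip_width: 0.0453
gripper_force: 48.3
```

```bash
python3 rack.py
```

```text
19.0833 [ 0.5074 -0.0585  0.0537] yaw x -179.59749957729076 tool z [ 0.0006 -0.     -1.    ] [-2.5607 -0.5974  8.8728] [ 0.2795  0.6326 -0.0016] [ 0.5909  0.6011 -0.7546  2.0482  0.6202  0.7299  1.0203]
```

Call:
send_rows --deltas '[{"dx": 3, "dy": 0, "dz": 0, "rx": 0, "ry": 0, "rz": 0}, {"dx": 6, "dy": 0, "dz": 0, "rx": 0, "ry": 0, "rz": 0}, {"dx": 9, "dy": 0, "dz": 0, "rx": 0, "ry": 0, "rz": 0}, {"dx": 12, "dy": 0, "dz": 0, "rx": 0, "ry": 0, "rz": 0}, {"dx": 12, "dy": 0, "dz": 0, "rx": 0, "ry": 0, "rz": 0}]'

```text
clock: 19.5
tcp_pos: [0.5199, -0.0585, 0.0537]
orientation: [-0.011, 3.14, 0.0]
contact_force: [-0.8, -0.3, 6.2]
grip_width: 0.0453
gripper_force: 48.0
```

Call:
send_rows --deltas '[{"dx": 3, "dy": 0, "dz": 0, "rx": 0, "ry": 0, "rz": 0}, {"dx": 6, "dy": 0, "dz": 0, "rx": 0, "ry": 0, "rz": 0}, {"dx": 8, "dy": 0, "dz": 0, "rx": 0, "ry": 0, "rz": 0}, {"dx": 8, "dy": 0, "dz": 0, "rx": 0, "ry": 0, "rz": 0}]'

```text
clock: 19.83
tcp_pos: [0.5277, -0.0585, 0.0537]
orientation: [-0.011, 3.14, 0.0]
contact_force: [-1.1, -0.4, 5.7]
grip_width: 0.0451
gripper_force: 48.1
```

```bash
python3 rack.py
```

```text
19.8333 [ 0.5277 -0.0585  0.0537] yaw x -179.60088428322712 tool z [ 0.0012  0.0002 -1.    ] [-1.1288 -0.3556  5.7429] [0.2141 0.2648 0.0234] [ 0.5771  0.6249 -0.749   2.0024  0.6212  0.7536  1.0283]
```

Call:
send_rows --deltas '[{"dx": 3, "dy": 0, "dz": 0, "rx": 0, "ry": 0, "rz": 0}, {"dx": 6, "dy": 0, "dz": 0, "rx": 0, "ry": 0, "rz": 0}, {"dx": 9, "dy": 0, "dz": 0, "rx": 0, "ry": 0, "rz": 0}, {"dx": 12, "dy": 0, "dz": 0, "rx": 0, "ry": 0, "rz": 0}, {"dx": 14, "dy": 0, "dz": 0, "rx": 0, "ry": 0, "rz": 0}]'

```text
clock: 20.25
tcp_pos: [0.5413, -0.0585, 0.0537]
orientation: [-0.011, 3.141, 0.0]
contact_force: [-2.7, 0.8, 8.6]
grip_width: 0.045
gripper_force: 48.2
```

```bash
python3 rack.py
```

```text
20.25 [ 0.5413 -0.0585  0.0537] yaw x -179.596683406153 tool z [ 0.0006  0.0001 -1.    ] [-2.6738  0.8169  8.6082] [0.2805 0.6248 0.0641] [ 0.5674  0.6414 -0.7453  1.9705  0.6214  0.771   1.0343]
```

Call:
send_rows --deltas '[{"dx": 4, "dy": 0, "dz": 0, "rx": 0, "ry": 0, "rz": 0}, {"dx": 8, "dy": 0, "dz": 0, "rx": 0, "ry": 0, "rz": 0}, {"dx": 12, "dy": 0, "dz": 0, "rx": 0, "ry": 0, "rz": 0}, {"dx": 15, "dy": 0, "dz": 0, "rx": 0, "ry": 0, "rz": 0}]'

```text
clock: 20.58
tcp_pos: [0.5564, -0.0585, 0.0538]
orientation: [-0.011, 3.141, 0.0]
contact_force: [-1.3, 0.7, 8.2]
grip_width: 0.0452
gripper_force: 48.1
```

Call:
send_rows --deltas '[{"dx": 4, "dy": 0, "dz": 0, "rx": 0, "ry": 0, "rz": 0}, {"dx": 8, "dy": 0, "dz": 0, "rx": 0, "ry": 0, "rz": 0}, {"dx": 12, "dy": 0, "dz": 0, "rx": 0, "ry": 0, "rz": 0}, {"dx": 15, "dy": 0, "dz": 0, "rx": 0, "ry": 0, "rz": 0}]'

```text
clock: 20.92
tcp_pos: [0.5713, -0.0585, 0.0537]
orientation: [-0.011, 3.141, 0.0]
contact_force: [-2.6, 0.1, 7.1]
grip_width: 0.045
gripper_force: 48.1
```

```bash
python3 rack.py
```

```text
20.9167 [ 0.5713 -0.0585  0.0537] yaw x -179.59761645497835 tool z [ 0.0005  0.0001 -1.    ] [-2.5826  0.0517  7.0647] [0.239  0.5611 0.0321] [ 0.5463  0.677  -0.7374  1.9     0.6221  0.8077  1.0482]
```

Going very well; 66 mm or so remain.

Call:
send_rows --deltas '[{"dx": 4, "dy": 0, "dz": 0, "rx": 0, "ry": 0, "rz": 0}, {"dx": 8, "dy": 0, "dz": 0, "rx": 0, "ry": 0, "rz": 0}, {"dx": 12, "dy": 0, "dz": 0, "rx": 0, "ry": 0, "rz": 0}, {"dx": 15, "dy": 0, "dz": 0, "rx": 0, "ry": 0, "rz": 0}]'

```text
clock: 21.25
tcp_pos: [0.5864, -0.0585, 0.0538]
orientation: [-0.011, 3.141, 0.0]
contact_force: [-2.8, 0.6, 7.1]
grip_width: 0.0446
gripper_force: 48.0
```

Call:
send_rows --deltas '[{"dx": 4, "dy": 0, "dz": 0, "rx": 0, "ry": 0, "rz": 0}, {"dx": 8, "dy": 0, "dz": 0, "rx": 0, "ry": 0, "rz": 0}, {"dx": 12, "dy": 0, "dz": 0, "rx": 0, "ry": 0, "rz": 0}, {"dx": 15, "dy": 0, "dz": 0, "rx": 0, "ry": 0, "rz": 0}]'

```text
clock: 21.58
tcp_pos: [0.6014, -0.0585, 0.0538]
orientation: [-0.011, 3.141, 0.0]
contact_force: [-2.6, -0.0, 6.4]
grip_width: 0.045
gripper_force: 48.0
```

Call:
send_rows --deltas '[{"dx": 3, "dy": 0, "dz": 0, "rx": 0, "ry": 0, "rz": 0}, {"dx": 6, "dy": 0, "dz": 0, "rx": 0, "ry": 0, "rz": 0}, {"dx": 9, "dy": 0, "dz": 0, "rx": 0, "ry": 0, "rz": 0}, {"dx": 12, "dy": 0, "dz": 0, "rx": 0, "ry": 0, "rz": 0}]'

```text
clock: 21.92
tcp_pos: [0.6132, -0.0585, 0.0538]
orientation: [-0.011, 3.141, 0.0]
contact_force: [-1.6, 0.5, 6.2]
grip_width: 0.0452
gripper_force: 48.0
```

Call:
send_rows --deltas '[{"dx": 3, "dy": 0, "dz": 0, "rx": 0, "ry": 0, "rz": 0}, {"dx": 6, "dy": 0, "dz": 0, "rx": 0, "ry": 0, "rz": 0}, {"dx": 9, "dy": 0, "dz": 0, "rx": 0, "ry": 0, "rz": 0}]'

```text
clock: 22.17
tcp_pos: [0.6222, -0.0585, 0.0538]
orientation: [-0.011, 3.141, 0.0]
contact_force: [-2.9, -0.3, 6.5]
grip_width: 0.0452
gripper_force: 48.0
```

```bash
python3 rack.py
```

```text
22.1667 [ 0.6222 -0.0585  0.0538] yaw x -179.59790784838626 tool z [ 0.0004  0.0002 -1.    ] [-2.913  -0.2681  6.5383] [0.1694 0.5472 0.0333] [ 0.5099  0.7376 -0.7249  1.7763  0.6222  0.8708  1.0749]
```

Call:
send_rows --deltas '[{"dx": 2, "dy": 0, "dz": 0, "rx": 0, "ry": 0, "rz": 0}, {"dx": 4, "dy": 0, "dz": 0, "rx": 0, "ry": 0, "rz": 0}, {"dx": 6, "dy": 0, "dz": 0, "rx": 0, "ry": 0, "rz": 0}, {"dx": 8, "dy": 0, "dz": 0, "rx": 0, "ry": 0, "rz": 0}]'

```text
clock: 22.5
tcp_pos: [0.6301, -0.0585, 0.0538]
orientation: [-0.011, 3.141, 0.0]
contact_force: [-2.1, -0.1, 6.2]
grip_width: 0.0451
gripper_force: 48.0
```

Call:
send_rows --deltas '[{"dx": 1, "dy": 0, "dz": 0, "rx": 0, "ry": 0, "rz": 0}, {"dx": 2, "dy": 0, "dz": 0, "rx": 0, "ry": 0, "rz": 0}, {"dx": 3, "dy": 0, "dz": 0, "rx": 0, "ry": 0, "rz": 0}]'

```text
clock: 22.75
tcp_pos: [0.6325, -0.0585, 0.0538]
orientation: [0.011, -3.141, -0.0]
contact_force: [-6.9, -1.3, 11.9]
grip_width: 0.0456
gripper_force: 48.6
```

Call:
send_rows --deltas '[{"dx": 1, "dy": 0, "dz": 0, "rx": 0, "ry": 0, "rz": 0}, {"dx": 2, "dy": 0, "dz": 0, "rx": 0, "ry": 0, "rz": 0}, {"dx": 2, "dy": 0, "dz": 0, "rx": 0, "ry": 0, "rz": 0}]'

```text
clock: 23.0
tcp_pos: [0.6326, -0.0584, 0.0538]
orientation: [0.011, -3.137, 0.001]
contact_force: [-12.2, -0.5, 16.1]
grip_width: 0.0453
gripper_force: 49.0
```

Call:
send_rows --deltas '[{"dx": 1, "dy": 0, "dz": 0, "rx": 0, "ry": 0, "rz": 0}, {"dx": 2, "dy": 0, "dz": 0, "rx": 0, "ry": 0, "rz": 0}, {"dx": 2, "dy": 0, "dz": 0, "rx": 0, "ry": 0, "rz": 0}]'

```text
clock: 23.25
tcp_pos: [0.6326, -0.0584, 0.0538]
orientation: [0.011, -3.133, 0.003]
contact_force: [-19.0, -1.3, 21.4]
grip_width: 0.0451
gripper_force: 49.8
```

Firm contact with only about −1 N lateral. I'll relieve it, release, retreat and check from above.

Call:
send_rows --deltas '[{"dx": -2, "dy": 0, "dz": 0, "rx": 0, "ry": 0, "rz": 0}, {"dx": -3.5, "dy": 0, "dz": 0, "rx": 0, "ry": 0, "rz": 0}, {"dx": -3.5, "dy": 0, "dz": 0, "rx": 0, "ry": 0, "rz": 0}]'

```text
clock: 23.5
tcp_pos: [0.6325, -0.0585, 0.0538]
orientation: [0.011, -3.14, 0.0]
contact_force: [-6.1, 0.2, 9.8]
grip_width: 0.0452
gripper_force: 48.4
```

Call:
send_rows --deltas '[{"dx": 0, "dy": 0, "dz": 0, "rx": 0, "ry": 0, "rz": 0}, {"dx": 0, "dy": 0, "dz": 0, "rx": 0, "ry": 0, "rz": 0}, {"dx": 0, "dy": 0, "dz": 0, "rx": 0, "ry": 0, "rz": 0}, {"dx": 0, "dy": 0, "dz": 0, "rx": 0, "ry": 0, "rz": 0}, {"dx": 0, "dy": 0, "dz": 0, "rx": 0, "ry": 0, "rz": 0}]' --jaw 80

```text
clock: 23.92
tcp_pos: [0.6333, -0.0589, 0.0529]
orientation: [0.011, -3.141, -0.0]
contact_force: [0.7, -0.5, 0.6]
grip_width: 0.0799
gripper_force: 0.0
```

Call:
send_rows --deltas '[{"dx": 0, "dy": 0, "dz": 15, "rx": 0, "ry": 0, "rz": 0}, {"dx": 0, "dy": 0, "dz": 45, "rx": 0, "ry": 0, "rz": 0}, {"dx": 0, "dy": 0, "dz": 80, "rx": 0, "ry": 0, "rz": 0}, {"dx": 0, "dy": 0, "dz": 110, "rx": 0, "ry": 0, "rz": 0}]'

```text
clock: 24.25
tcp_pos: [0.6334, -0.0584, 0.1659]
orientation: [-0.012, 3.141, 0.001]
contact_force: [1.0, -0.1, 0.4]
grip_width: 0.08
gripper_force: 0.0
```

Call:
send_rows --deltas '[{"dx": -20, "dy": -35, "dz": 0, "rx": 0, "ry": 0, "rz": 0}, {"dx": -40, "dy": -70, "dz": 0, "rx": 0, "ry": 0, "rz": 0}, {"dx": -60, "dy": -105, "dz": 0, "rx": 0, "ry": 0, "rz": 0}, {"dx": -80, "dy": -140, "dz": 0, "rx": 0, "ry": 0, "rz": 0}, {"dx": -100, "dy": -175, "dz": 0, "rx": 0, "ry": 0, "rz": 0}]'

```text
clock: 24.67
tcp_pos: [0.5323, -0.2352, 0.1644]
orientation: [-0.012, 3.141, -0.001]
contact_force: [0.1, -0.7, -0.2]
grip_width: 0.0801
gripper_force: 0.0
```

Run:
```python
from rack import *
t=grab("top")
P=cloud(t)
m=(P[...,2]>.076)&(P[...,2]<.1)&(P[...,0]>.54)&(P[...,0]<.74)&(P[...,1]<0)&(P[...,1]>-.12)
n,l,s,c=cv2.connectedComponentsWithStats(m.astype(np.uint8))
C=np.array([onplane(t,*c[i],.081)[:2] for i in range(1,n) if 8<s[i,4]<60]); print(len(C));print(C, C.mean(0))
d=C-C.mean(0);_,_,V=np.linalg.svd(d);print("yaw",np.degrees(np.arctan2(V[0,1],V[0,0])))
a=cv2.resize(t["frame"][112:215,230:320],None,fx=5.5,fy=5.5,interpolation=cv2.INTER_CUBIC)
print(a.shape);cv2.imwrite("pics/s7.png",a)
```

```text
24.6667 [ 0.5323 -0.2352  0.1644] yaw x -179.56068638320036 tool z [ 0.001  -0.0007 -1.    ] [ 0.0929 -0.6672 -0.196 ] [ 0.018  -0.0736 -0.0031] [ 0.9255  0.5417 -0.8219  1.8156  0.4694  0.9897  1.4881]
10
[[ 0.6856 -0.0479]
 [ 0.6857 -0.0683]
 [ 0.6613 -0.0483]
 [ 0.6613 -0.0687]
 [ 0.637  -0.0492]
 [ 0.6371 -0.069 ]
 [ 0.6121 -0.0492]
 [ 0.6122 -0.0694]
 [ 0.5871 -0.0491]
 [ 0.5875 -0.0698]] [ 0.6367 -0.0589]
yaw -179.1509465916873
(566, 495, 3)
```

View pics/s7.png

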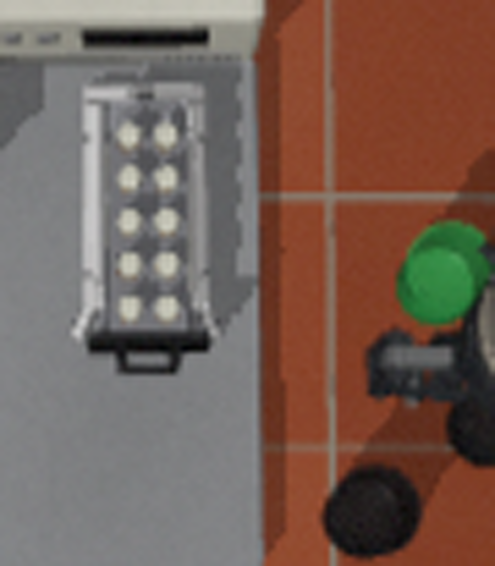

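From above, the rack sits square between the rails with the plate at the mouth (row 340) and the handle at the front. The plate-to-origin estimate is about 0.639, which matches home. I'll confirm with a gentle push on the handle.

Run:
```python
from meas import *
t=grab("top");P=cloud(t)
for x0 in np.arange(.54,.60,.004):
    m=(P[...,0]>=x0)&(P[...,0]<x0+.004)&(abs(P[...,1]+.06)<.03); Z=P[...,2][m]; print(round(x0,3),m.sum(),np.percentile(Z,[10,50,90,100]).round(3) if m.sum() else '')
P0=np.load("top0.npz")["P"]
```

```text
0.54 28 [0.021 0.023 0.025 0.027]
0.544 24 [0.018 0.022 0.027 0.027]
0.548 18 [0.019 0.024 0.026 0.026]
0.552 28 [0.02  0.024 0.061 0.062]
0.556 34 [0.021 0.024 0.06  0.062]
0.56 14 [0.02  0.023 0.057 0.061]
0.564 22 [0.021 0.024 0.06  0.061]
0.568 55 [0.023 0.042 0.07  0.073]
0.572 30 [0.065 0.068 0.07  0.072]
0.576 15 [0.064 0.066 0.068 0.069]
0.58 20 [0.065 0.068 0.081 0.083]
0.584 24 [0.03  0.069 0.081 0.083]
0.588 33 [0.026 0.067 0.082 0.084]
0.592 11 [0.026 0.063 0.068 0.073]
0.596 20 [0.035 0.066 0.072 0.073]
```

Call:
send_rows --deltas '[{"dx": -5, "dy": 35, "dz": 0, "rx": 0, "ry": 0, "rz": 0}, {"dx": -10, "dy": 70, "dz": 0, "rx": 0, "ry": 0, "rz": 0}, {"dx": -12, "dy": 105, "dz": 0, "rx": 0, "ry": 0, "rz": 0}, {"dx": -12, "dy": 140, "dz": 0, "rx": 0, "ry": 0, "rz": 0}, {"dx": -12, "dy": 175, "dz": 0, "rx": 0, "ry": 0, "rz": 0}]' --jaw 0

```text
clock: 25.18
tcp_pos: [0.5211, -0.0572, 0.1642]
orientation: [-0.011, 3.141, -0.001]
contact_force: [0.4, 0.6, -0.7]
grip_width: 0.0193
gripper_force: 0.0
```

Call:
send_rows --deltas '[{"dx": 0, "dy": 0, "dz": -30, "rx": 0, "ry": 0, "rz": 0}, {"dx": 0, "dy": 0, "dz": -60, "rx": 0, "ry": 0, "rz": 0}, {"dx": 0, "dy": 0, "dz": -90, "rx": 0, "ry": 0, "rz": 0}, {"dx": 0, "dy": 0, "dz": -105, "rx": 0, "ry": 0, "rz": 0}, {"dx": 5, "dy": 0, "dz": -105, "rx": 0, "ry": 0, "rz": 0}]'

```text
clock: 25.6
tcp_pos: [0.5235, -0.0586, 0.0557]
orientation: [0.013, -3.136, -0.0]
contact_force: [0.0, -0.5, 0.5]
grip_width: -0.0
gripper_force: 0.0
```

Call:
send_rows --deltas '[{"dx": 3, "dy": 0, "dz": 0, "rx": 0, "ry": 0, "rz": 0}, {"dx": 6, "dy": 0, "dz": 0, "rx": 0, "ry": 0, "rz": 0}, {"dx": 9, "dy": 0, "dz": 0, "rx": 0, "ry": 0, "rz": 0}, {"dx": 12, "dy": 0, "dz": 0, "rx": 0, "ry": 0, "rz": 0}]'

```text
clock: 25.93
tcp_pos: [0.5397, -0.0589, 0.0596]
orientation: [-0.011, 3.139, -0.0]
contact_force: [0.2, 0.0, 0.3]
grip_width: -0.0004
gripper_force: 0.0
```

Call:
send_rows --deltas '[{"dx": 1, "dy": 0, "dz": 0, "rx": 0, "ry": 0, "rz": 0}, {"dx": 2, "dy": 0, "dz": 0, "rx": 0, "ry": 0, "rz": 0}, {"dx": 3, "dy": 0, "dz": 0, "rx": 0, "ry": 0, "rz": 0}]'

```text
clock: 26.18
tcp_pos: [0.5408, -0.059, 0.0583]
orientation: [0.011, -3.141, 0.001]
contact_force: [-2.7, -0.6, 2.9]
grip_width: -0.0001
gripper_force: 1.7
```

Call:
send_rows --deltas '[{"dx": 1, "dy": 0, "dz": 0, "rx": 0, "ry": 0, "rz": 0}, {"dx": 1, "dy": 0, "dz": 0, "rx": 0, "ry": 0, "rz": 0}]'

```text
clock: 26.35
tcp_pos: [0.5408, -0.059, 0.0579]
orientation: [0.011, -3.139, 0.001]
contact_force: [-5.1, -0.6, 3.8]
grip_width: 0.0003
gripper_force: 2.4
```

Call:
send_rows --deltas '[{"dx": 1, "dy": 0, "dz": 0, "rx": 0, "ry": 0, "rz": 0}, {"dx": 1, "dy": 0, "dz": 0, "rx": 0, "ry": 0, "rz": 0}]'

```text
clock: 26.52
tcp_pos: [0.5409, -0.059, 0.0577]
orientation: [0.011, -3.137, 0.002]
contact_force: [-7.8, -0.4, 5.9]
grip_width: -0.0004
gripper_force: 3.8
```

The rack doesn't yield, so it is hard against the key. I'll retreat and verify.

Call:
send_rows --deltas '[{"dx": -10, "dy": 0, "dz": 0, "rx": 0, "ry": 0, "rz": 0}, {"dx": -30, "dy": 0, "dz": 0, "rx": 0, "ry": 0, "rz": 0}, {"dx": -30, "dy": 0, "dz": 40, "rx": 0, "ry": 0, "rz": 0}, {"dx": -30, "dy": 0, "dz": 80, "rx": 0, "ry": 0, "rz": 0}, {"dx": -30, "dy": 0, "dz": 120, "rx": 0, "ry": 0, "rz": 0}]'

```text
clock: 26.93
tcp_pos: [0.5123, -0.0586, 0.1791]
orientation: [0.012, -3.141, -0.001]
contact_force: [1.0, 0.1, 0.1]
grip_width: 0.0001
gripper_force: 0.0
```

Call:
send_rows --deltas '[{"dx": 0, "dy": -40, "dz": 0, "rx": 0, "ry": 0, "rz": 0}, {"dx": 0, "dy": -80, "dz": 0, "rx": 0, "ry": 0, "rz": 0}, {"dx": 0, "dy": -120, "dz": 0, "rx": 0, "ry": 0, "rz": 0}, {"dx": 0, "dy": -160, "dz": 0, "rx": 0, "ry": 0, "rz": 0}, {"dx": 0, "dy": -200, "dz": 0, "rx": 0, "ry": 0, "rz": 0}]'

```text
clock: 27.35
tcp_pos: [0.5129, -0.261, 0.1784]
orientation: [-0.011, 3.14, -0.002]
contact_force: [1.1, 0.0, -0.1]
grip_width: 0.0
gripper_force: 0.0
```

Run:
```python
from rack import *
t=grab("top");P=cloud(t)
m=(P[...,2]>.076)&(P[...,2]<.1)&(P[...,0]>.54)&(P[...,0]<.74)&(P[...,1]<0)&(P[...,1]>-.12)
n,l,s,c=cv2.connectedComponentsWithStats(m.astype(np.uint8))
C=np.array([onplane(t,*c[i],.081)[:2] for i in range(1,n) if 8<s[i,4]<60]); print(len(C),C.mean(0))
deck_clusters(P,None,.075,.13,.43,.72,-.0,.25); deck_clusters(P,None,.075,.13,.6,.72,-.4,-.3)
q=lambda U,V,h:onplane(t,(U+.5)/4.6-.5+155,(V+.5)/4.6-.5+115,h)
# disc/rod circle fit: rods from depth
for (y0,y1) in ((.13,.235),(.03,.115)):
    m=(P[...,2]>.030)&(P[...,2]<.042)&(P[...,0]>.65)&(P[...,0]<.72)&(P[...,1]>y0)&(P[...,1]<y1)
    Q=P[m][:,:2]; A=np.c_[2*Q,np.ones(len(Q))]; k=np.linalg.lstsq(A,(Q**2).sum(1),rcond=None)[0]; print("rod circle",len(Q),k[:2],np.sqrt(k[2]+k[:2]@k[:2]))
```

```text
27.35 [ 0.5129 -0.261   0.1784] yaw x -179.58656474060214 tool z [ 0.0015 -0.0012 -1.    ] [ 1.0888  0.0321 -0.0647] [ 0.0499 -0.0335  0.044 ] [ 0.9937  0.5147 -0.8335  1.8194  0.4474  1.0049  1.5564]
10 [ 0.6367 -0.0588]
[166. 130.  22.  22. 164.] x 0.636 0.698 y 0.154 0.215 z 0.1 0.112
[206. 132.  17.  17.  74.] x 0.645 0.697 y 0.046 0.096 z 0.087 0.093
[195. 162.   9.   8.  54.] x 0.58 0.602 y 0.103 0.127 z 0.095 0.102
[163. 198.  14.  13. 140.] x 0.457 0.494 y 0.184 0.224 z 0.09 0.113
[340. 137.  18.  12. 164.] x 0.642 0.683 y -0.368 -0.316 z 0.114 0.129
rod circle 68 [0.6708 0.177 ] 0.029937485756911214
rod circle 37 [0.673  0.0698] 0.026140508493072808
```

```bash
python3 -c "
from bench import r
print(r.hand_in())"
```

```text
the job is handed in; nothing more can be done
None
```

The job is handed in at about 27 s of the 72 s allowed: both beakers were slid flat into their matching stops, and the rack is turned end for end and hard against the key. The vial and amber bottle haven't moved; I didn't re-measure the timer, but the arm never went near it.

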